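# Pack the fork-service box from the drawer and close its heavy lid

### The job

Pull the chest's top drawer out to its stop and pack every fork tool in it into the red tool box, standing upright: the blue seal drivers in the blue-lined bay, the steel sockets in the black-lined bay. Leave the orange grease pot in the drawer and everything else on the bench where it is. Then push the drawer fully home, and lower the heavy lid by hand until it is fully shut, never letting it slam.

Things in the scene. Friction and masses are not known exactly. Their poses are not given: they have to be found in the camera images.
- chest: bench-top tool chest, dark body with two light-grey drawers one above the other, 300 deep x 320 wide x 170 mm tall, fixed to the bench. Origin: on the bench under the middle of its front face; x points from its front (which faces the robot) to its back, y to the left seen from the robot, z up. Only the top drawer is used; the lower one is locked
- drawer (a joint): travel of the top drawer, m: 0 shut, 0.170 out at its stop; it slides out along -x of the chest, stays where left (about 2 N of friction)
- drawer_handle (a point): middle of the top drawer's aluminium bar handle: round bar 11 mm thick, 200 mm long along the chest's y, its centre line 35 mm in front of the drawer front and 40 mm below the chest's top; free below the bar for 60 mm
- drawer_floor (a point): point on the top drawer's floor, 94 mm above the bench; moves with the drawer, axes as the chest's. The kit stands in the drawer's front compartment, 50 mm deep: from here it runs 70 mm to the front wall (-x), 80 mm back to a cross divider 44 mm high and 140 mm to each side. The drawer front's top edge is 12 mm below the chest's top. Fully out, this compartment is wholly clear of the chest
- toolbox: red steel tool box, 230 deep x 340 wide x 85 mm tall without its lid, fixed to the bench. Origin: centre of its underside; x points from its front (which faces the robot) to its back, where the lid is hinged, y to the left seen from the robot, z up. Walls 5 mm. A divider 4 mm thick and 60 mm high along x at y = 0 makes two bays, each 220 mm in x by 163 mm in y: the left one (+y) lined blue, the right one (-y) lined black. The floor of both lies 9 mm above the bench
- lid (a joint): angle of the lid, rad: 0 shut, 1.75 leaning fully back. Lid 230 x 340 x 20 mm, 0.9 kg, hinged along the box's back rim. Friction stays in its hinge hold it wherever it is left above about 0.75 rad; below that it is too heavy for them and drops shut by itself with a bang unless it is held back all the way down. Pushing it over from behind takes about 4 N near its front edge
- lid_hinge (a point): middle of the lid's hinge line, at the box's back rim, 85 mm above the bench
- lid_handle (a point): middle of the bar of the carrying handle on the lid's outer face: round black bar 12 mm thick, 110 mm long, parallel to the hinge, its centre line 115 mm from the hinge along the lid and 42 mm off the lid's outer face (62 mm off its inner face). It turns with the lid: with the lid below about 0.9 rad the bar can be pinched from above
- lid_edge (a point): middle of the lid's front edge on its outer face, 230 mm from the hinge
- driver1_c (a point): centre (half-way up) of a blue fork-seal driver: round, stands upright, 42 mm tall, foot 42 mm wide and 12 mm high, barrel above it 37 mm wide, dark disc on top, about 0.12 kg; its z is its own axis. May be absent
- driver2_c (a point): centre (half-way up) of a blue fork-seal driver: round, stands upright, 42 mm tall, foot 42 mm wide and 12 mm high, barrel above it 37 mm wide, dark disc on top, about 0.12 kg; its z is its own axis. May be absent
- driver3_c (a point): centre (half-way up) of a blue fork-seal driver: round, stands upright, 42 mm tall, foot 42 mm wide and 12 mm high, barrel above it 37 mm wide, dark disc on top, about 0.12 kg; its z is its own axis. May be absent
- socket1_c (a point): centre (half-way up) of a steel fork top-cap socket: round, stands upright, 32 mm wide, 36 mm tall, dark square in its top, about 0.15 kg; its z is its own axis. May be absent
- socket2_c (a point): centre (half-way up) of a steel fork top-cap socket: round, stands upright, 32 mm wide, 36 mm tall, dark square in its top, about 0.15 kg; its z is its own axis. May be absent
- grease_c (a point): centre of a small orange grease pot with lid, 38 mm wide, 36 mm tall, standing in the drawer among the kit; it stays in the drawer
- lube: chain-lube bottle, white with red cap, 44 mm wide, 120 mm tall; not part of the job, to be left alone
- tub: white lidded tub, 84 mm wide, 55 mm tall; not part of the job, to be left alone
- screwdriver: screwdriver with blue handle, lying; not part of the job, to be left alone
- wrench: steel open-ended wrench, lying; not part of the job, to be left alone
- cassette: rear sprocket cassette, steel, 100 mm wide, 33 mm tall, lying flat; not part of the job, to be left alone
- tape: roll of black tape, 90 mm wide, 20 mm tall; not part of the job, to be left alone
- partbox: small cardboard parts box 100 x 70 x 50 mm; not part of the job, to be left alone

How it is judged:
By the outcome, as a careful person would: the job done as asked, in the order asked, and still so for the second after the job is handed in, with the robot touching nothing.
Of driver1, driver2, driver3, socket1, socket2 only 3 to 5 are there at a start; the rules pass over those that are not, and their reading is None.
At some moment in a run one of driver1, driver2, driver3, socket1, socket2 may be knocked a few centimetres aside while the robot is not near it.
It also fails if it takes over 210 s, if anything falls off the work surface, if the arm or the gripper's body presses on something with over 40 N, if the wrist force passes 120 N, or if a joint passes its speed limit or range.

### The arm

A 6-joint arm with a two-finger parallel gripper is mounted at the origin on the work surface. World frame = base frame: x ahead of the robot, y to its left, z up, the work surface at z = 0. Lengths are in m, angles in rad, forces in N, time in s.
With the tool pointing down it reaches from about 0.275 to 0.775 m from the base axis. Payload 14.6 kg.
Tool frame: the origin (TCP) lies at the centre of the arm's flange, where the gripper is bolted on; the fingertips stand 173 mm ahead of it and the grasp point (between the pads) lies 155 mm ahead of it; z points along the fingers, y is the direction in which the jaws open and shut (so a half turn about z gives the same grasp; the last joint's range is limited). The gripper opens to 85 mm and grips with 20 to 120 N. Pads are 22 mm wide; open, the fingers measure 114 mm over their backs; the gripper's body (76 mm by 85 mm) begins 54 mm behind the grasp point. The pads swing forward as they close: fully open they stand 13 mm farther back than shut.
Start: joints at [-0.155, 0.263, -0.048, 1.259, 0, 1.415], TCP at [0.525, -0, 0.405] pointing down, gripper open.
Joint ranges: [-2.65, 2.65], [-0.89, 1.7], [-1.18, 1.37], [-2.13, 2.11], [-1.35, 1.29], [-3.14, 3.14]. Speed limits (rad/s): [1.89, 1.89, 2.57, 2.79, 3.14, 3.14].

### API

Orientations are given as a unit quaternion [w, x, y, z].
In Python, from bench import env gives the robot as it stands.
- The arm moves only by the tool send_rows, never from a script. Its argument "rows" is a list of rows, each a list of 7 numbers: the shift along the world's x, y, z in mm, then the turn, a rotation vector about the world's x, y, z in degrees, then the finger opening in mm, from 0 to 85.4. In form: [[tx, ty, tz, ax, ay, az, jaw], ...]. A call has 1 to 12 rows; each row is the pose to reach, as a shift and turn from the pose measured when the call began; what a row does not reach only later rows make up. A row lasts 1/10 s, in which the tool goes at most 50 mm and 8.59 degrees, less where a joint would pass 70% of its speed; a pose out of reach is approached as far as the arm can. A call with a gripper value outside its range is refused whole. The fingers move at their own pace and stop on an object; the grip force is fixed at half the most. Time passes only in rows, so rows that repeat a pose let the fingers close. It gives the time, the measured TCP pose, the force and the opening at its end, in the units of the state.
- env.get_state(): the state, without advancing time (a new reading comes with each control period).
- env.get_image(name): name is "scene" or "side" or "wrist"; returns a dict with "pixels" (400x640x3 uint8, blue, green, red), "mtx" (3x3 intrinsics, pixels), "R" (3x3) and "t" (3): a world point X has camera coordinates R X + t. Camera axes: x right, y down, z forward; pixel columns grow to the right and rows downward; lengths in m; the calibration is good to about 2 mm. A picture is of the moment at which its call begins. There is no depth.
- env.job_done(): hands the job in, once; it reports no verdict.
Trained networks look in the newest picture that a camera, given by its name, has taken for a name from the list of things; names that differ only in an ending like _2 or _b are one class to them, and where a whole thing is asked for, a point or a joint stands for the part that bears it (a point fixed in the world has none). Each returns a list of dicts, best first, with "score" (0 to 1); they miss things now and then, are a little off and sometimes report something else, mostly with a low value. They report only what shows in the picture. A call takes as long as a camera call.
- env.search_frame(camera, target): "rect" ([left, top, right, bottom] in pixels, round what is visible of it).
- env.trace(camera, target): "pixels" (400x640 bool, what is visible of it) and "rect" ([left, top, right, bottom] in pixels, round what is visible of it).
The state is a dict: "time": time; "joint_pos": joint angles; "dq": joint speeds; "tau": joint torques, N m; "tcp_pos": TCP position; "tool_rot": TCP orientation; "wrist_force": force on the tool from outside, world axes, zero at the start; "ft_torque": the same for the moment, N m; "width": opening from 0.0 (shut) to 1.0 (fully open).
Only numpy, scipy, OpenCV 4.12 (cv2) and the standard library are available. Lean on these libraries where they do the work, as an engineer would, in place of code of your own. Each camera call takes 0.05 s, during which the arm holds its last target.

## Working session

There is one attempt and no reset: what is moved stays moved. The work goes in short steps, Python scripts to look and compute and a tool call to move; the robot and the scene stay as the last step left them, time stands still between calls to the robot, and variables do not carry over. Pictures are saved under pics/ and viewed, and the job is handed in when it is done.

Besides the shell and the picture viewer there is one more tool, called after "Call:" by a JSON object that holds its "fn" and its "kwargs", one argument or row to a line. send_rows: Moves the arm, as the interface text tells. Its arguments: {"type":"object","properties":{"rows":{"type":"array","items":{"type":"array","items":{"type":"number"}}}},"required":["rows"]}

```bash
mkdir -p pics; ls
cat > h.py <<'E'
import numpy as np, cv2
from bench import env
def snap(cam,name):
    im=env.get_image(cam); cv2.imwrite('pics/'+name+'.png',im['pixels']); return im
def proj(im,X):
    c=im['R']@np.array(X)+im['t']; p=im['mtx']@c; return p[:2]/p[2]
def ray(im,uv):
    d=np.linalg.inv(im['mtx'])@np.array([uv[0],uv[1],1.0]); R=np.array(im['R']); o=-R.T@im['t']; return o,R.T@d
def onz(im,uv,z):
    o,d=ray(im,uv); return o+d*(z-o[2])/d[2]
def st():
    s=env.get_state(); print('t',round(s['time'],2),'tcp',np.round(s['tcp_pos'],4),'q',np.round(s['tool_rot'],4),'F',np.round(s['wrist_force'],1),'w',round(s['width'],3)); return s
E
python3 - <<'E'
from h import *
s=st()
for c in ['scene','side','wrist']:
    im=snap(c,c+'0'); print(c,np.round(-np.array(im['R']).T@im['t'],3),np.round(im['R'],3).tolist(),np.round(im['mtx'],1).tolist())
E
```

```text
pics
t 0.0 tcp [0.5249 0.     0.4042] q [-4.000e-04  7.071e-01  7.071e-01 -3.000e-04] F [ 0.  -1.   0.3] w 1.004
scene [ 1.338 -0.381  0.963] [[0.526, 0.851, 0.002], [0.581, -0.358, -0.731], [-0.621, 0.385, -0.682]] [[443.1, 0.0, 324.0], [0.0, 443.1, 195.0], [0.0, 0.0, 1.0]]
side [-0.128 -0.68   0.821] [[0.75, -0.661, 0.007], [-0.357, -0.415, -0.837], [0.556, 0.625, -0.548]] [[446.8, 0.0, 313.9], [0.0, 446.8, 194.7], [0.0, 0.0, 1.0]]
wrist [0.525 0.069 0.374] [[1.0, -0.0, -0.001], [0.0, -0.961, 0.276], [-0.001, -0.276, -0.961]] [[345.6, 0.0, 324.4], [0.0, 345.6, 199.9], [0.0, 0.0, 1.0]]
```

View pics/scene0.png

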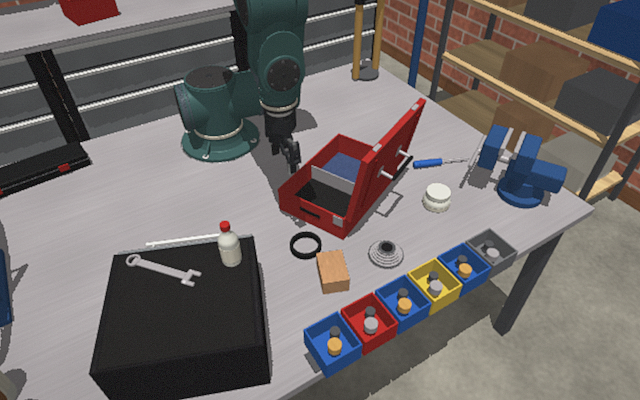

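View pics/side0.png

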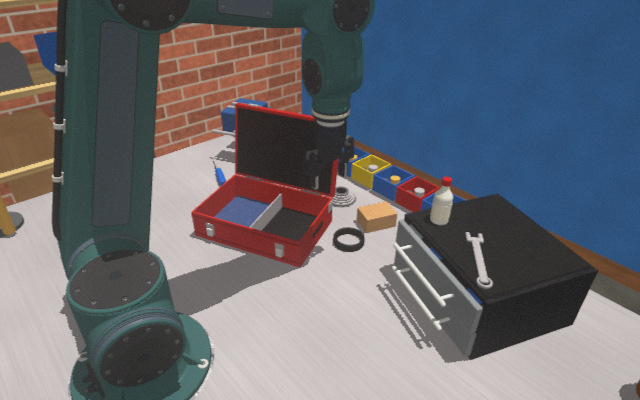

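View pics/wrist0.png

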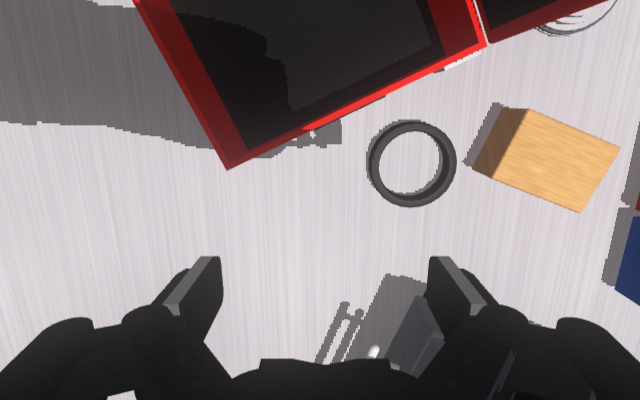

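Run:
```python
import cv2
a=cv2.imread('pics/scene0.png')
def z(a,x0,y0,x1,y1,n,k):
    cv2.imwrite('pics/'+n+'.png',cv2.resize(a[y0:y1,x0:x1],None,fx=k,fy=k,interpolation=cv2.INTER_CUBIC))
z(a,80,215,290,400,'z1',3.2); z(a,270,90,440,250,'z2',3.7)
b=cv2.imread('pics/side0.png')
z(b,380,170,600,360,'z3',3.1); z(b,180,90,370,270,'z4',3.3)
```

```text
(no output)
```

View pics/z1.png

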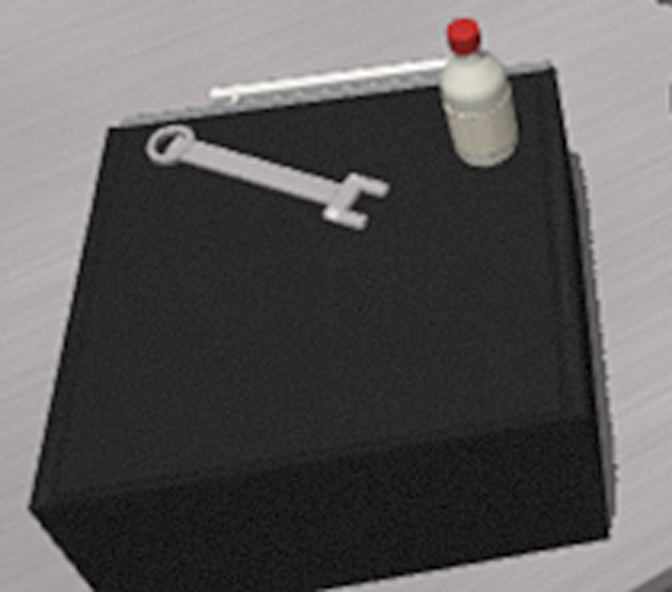

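View pics/z2.png

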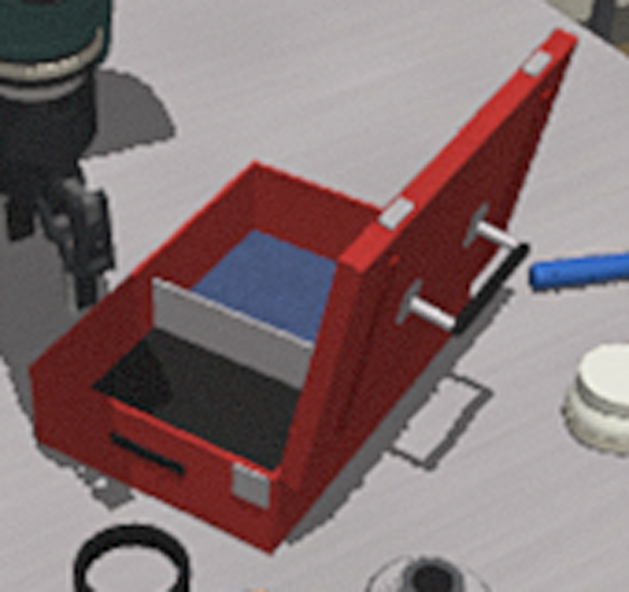

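View pics/z3.png

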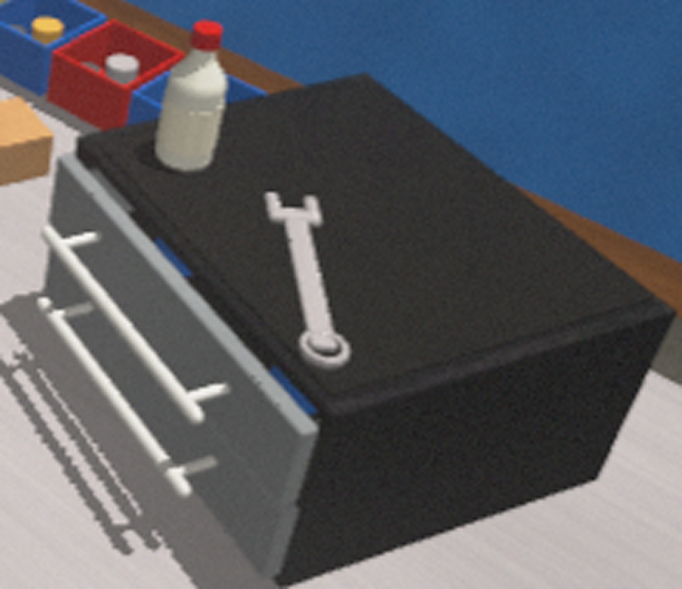

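View pics/z4.png

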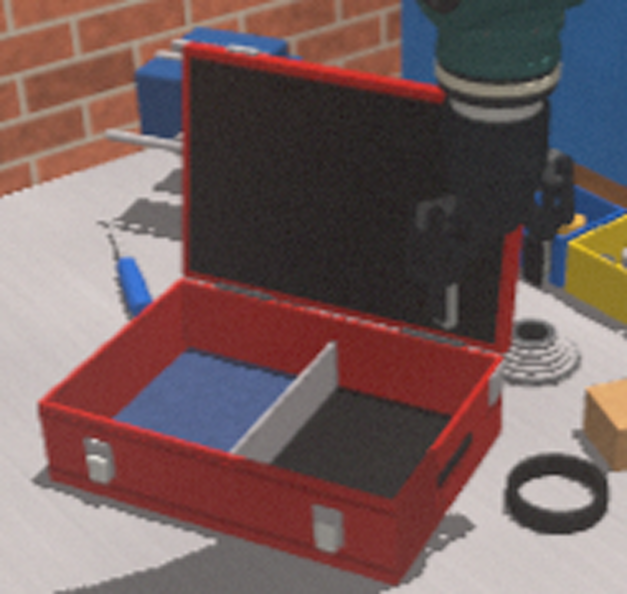

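```bash
cat > fit.py <<'E'
from h import *
from scipy.optimize import least_squares
S=env.get_image('scene'); D=env.get_image('side')
def pose(p,L):
    c,s=np.cos(p[2]),np.sin(p[2]); return np.array([p[0]+c*L[0]-s*L[1],p[1]+s*L[0]+c*L[1],L[2]])
def fit(obs,x0):
    f=lambda p:np.concatenate([proj(im,pose(p,L))-uv for im,L,uv in obs])
    r=least_squares(f,x0); print(np.round(r.x,4),'yawdeg',np.degrees(r.x[2]).round(2)); print(np.round(r.fun.reshape(-1,2),1).tolist()); return r.x
z=.17
ch=fit([(S,(0,-.16,z),(113.8,255)),(S,(0,.16,z),(251.9,235.9)),(S,(.3,.16,z),(263.7,343.8)),(S,(.3,-.16,z),(90,373.4)),
 (D,(0,.16,z),(405.2,215.2)),(D,(0,-.16,z),(485.8,302.9)),(D,(.3,.16,z),(498.7,193.5)),(D,(.3,-.16,z),(597,270.6))],[.5,-.4,0])
tb=fit([(S,(-.115,.17,.085),(338.9,134.1)),(S,(-.115,-.17,.085),(278.6,190.5)),(S,(-.115,-.17,0),(280,209.7)),(S,(.115,-.17,0),(343.5,239.2)),
 (D,(-.115,.17,.085),(192.1,212.7)),(D,(-.115,-.17,.085),(303.3,245.5)),(D,(-.115,-.17,0),(301.2,266.7)),(D,(.115,.17,.085),(235.5,174.2)),(D,(.115,-.17,.085),(332.4,196.7))],[.5,.3,0])
# lid handle
def lidpt(th,a,off,y): # a along the lid, off off outer face direction ; shut: lid extends -x, outer up
    # inner face at z=.085 when shut, outer .105?
    dirx,dirz=-np.cos(th),np.sin(th); nx,nz=np.sin(th),np.cos(th)
    return pose(tb,(.115+a*dirx+off*nx,y,.085+a*dirz+off*nz))
o=[((394.3,178.6),-.055),((411.9,157),.055)]
r=least_squares(lambda p:np.concatenate([proj(S,lidpt(p[0],.115,.062,y))-uv for uv,y in o]),[1.4]); print('lid',r.x,r.fun)
r=least_squares(lambda p:np.concatenate([proj(D,lidpt(p[0],.23,.0,.17))-np.array((236.5,104))]),[1.4]); print('lid',r.x,r.fun)
for n,L in [('handle shut',(-.035,0,.13)),('handle open',(-.205,0,.13)),('floor open?',(-.1,0,.094))]: print(n,pose(ch,L), 'r',np.hypot(*pose(ch,L)[:2]))
np.save('fit.npy',np.array([ch,tb]))
for n in ['lid_handle','lid_edge','lid_hinge']: pass
E
python3 fit.py
python3 - <<'E'
from h import *
for n in ['lid_handle','drawer_handle','driver1_c','lube']:
  for c in ['scene','side']:
    print(n,c,[(np.round(d['rect']),round(d['score'],2)) for d in env.search_frame(c,n)])
E
```

```text
[ 0.581  -0.2971 -0.3631] yawdeg -20.8
[[-0.2, -3.5], [1.0, -3.8], [0.9, 2.4], [-1.4, 3.7], [-4.1, -0.7], [-1.4, 2.5], [0.1, -1.2], [2.9, -1.8]]
[0.4767 0.2142 0.4478] yawdeg 25.66
[[-1.3, -1.1], [-1.0, -1.1], [-0.5, 0.1], [0.3, 1.2], [0.1, -0.8], [-1.6, -3.2], [0.8, 0.2], [-0.5, -0.2], [1.1, 0.6]]
lid [1.74258087] [-0.19316986  0.28424693 -0.58975215  0.37830817]
lid [1.7687043] [-0.32789818 -1.16317493]
handle shut [ 0.5483001  -0.28465811  0.13      ] r 0.6177889889904817
handle open [ 0.38938119 -0.2242861   0.13      ] r 0.44935727663964786
floor open? [ 0.48753698 -0.26157469  0.094     ] r 0.55327536597368
lid_handle scene [(array([118., 233., 253., 255.]), 0.63), (array([347., 101., 424., 223.]), 0.56)]
lid_handle side [(array([236., 104., 339., 196.]), 0.56)]
drawer_handle scene [(array([120., 234., 248., 253.]), 0.65), (array([316., 247., 349., 296.]), 0.31)]
drawer_handle side [(array([397., 219., 479., 332.]), 0.83), (array([192., 102., 338., 267.]), 0.67)]
driver1_c scene []
driver1_c side [(array([467., 287., 480., 304.]), 0.57), (array([429., 176., 453., 225.]), 0.39)]
lube scene [(array([214., 221., 244., 268.]), 0.83), (array([421., 184., 448., 212.]), 0.6)]
lube side [(array([428., 176., 454., 226.]), 0.77), (array([235., 101., 337., 196.]), 0.72), (array([471., 290., 476., 295.]), 0.71)]
```

```bash
cat > fit2.py <<'E'
from fit import *
print('----')
obs=[(S,(0,-.16,z),(113.8,255)),(S,(0,.16,z),(251.9,235.9)),(S,(.3,.16,z),(263.7,343.8)),(S,(.3,-.16,z),(90,373.4)),
 (D,(0,.16,z),(405.2,215.2)),(D,(0,-.16,z),(485.8,302.9)),(D,(.3,.16,z),(498.7,193.5)),(D,(.3,-.16,z),(597,270.6))]
def f(p):
    return np.concatenate([proj(im,pose(p,(L[0] if L[0] else p[3],L[1],L[2])))-uv for im,L,uv in obs])
r=least_squares(f,[.58,-.3,-.36,.02]); print(np.round(r.x,4),np.degrees(r.x[2])); print(np.round(r.fun.reshape(-1,2),1).tolist())
ch=r.x[:3]; np.save('fit.npy',np.array([ch,tb]))
# check handle ends
for y in (-.1,.1):
    print(proj(D,pose(ch,(-.035,y,.13))),proj(S,pose(ch,(-.035,y,.13))))
print('handle shut',pose(ch,(-.035,0,.13)))
d=D['pixels'].copy(); s=S['pixels'].copy()
for im,p in((D,d),(S,s)):
    for Y in(-.16,.16):
        for L in[(0,Y,.158),(0,Y,0),(.3,Y,.17),(-.035,Y*.625,.13)]:
            cv2.circle(p,tuple(np.round(proj(im,pose(ch,L))).astype(int)),2,(0,255,0),-1)
cv2.imwrite('pics/f1.png',np.vstack([cv2.resize(d[170:360,380:600],None,fx=2.6,fy=2.6)]))
cv2.imwrite('pics/f2.png',np.vstack([cv2.resize(s[215:400,80:290],None,fx=2.6,fy=2.6)]))
E
python3 fit2.py
```

```text
[ 0.581  -0.2971 -0.3631] yawdeg -20.8
[[-0.2, -3.5], [1.0, -3.8], [0.9, 2.4], [-1.4, 3.7], [-4.1, -0.7], [-1.4, 2.5], [0.1, -1.2], [2.9, -1.8]]
[0.4767 0.2142 0.4478] yawdeg 25.66
[[-1.3, -1.1], [-1.0, -1.1], [-0.5, 0.1], [0.3, 1.2], [0.1, -0.8], [-1.6, -3.2], [0.8, 0.2], [-0.5, -0.2], [1.1, 0.6]]
lid [1.74258087] [-0.19316986  0.28424693 -0.58975215  0.37830817]
lid [1.7687043] [-0.32789818 -1.16317493]
handle shut [ 0.5483001  -0.28465811  0.13      ] r 0.6177889889904817
handle open [ 0.38938119 -0.2242861   0.13      ] r 0.44935727663964786
floor open? [ 0.48753698 -0.26157469  0.094     ] r 0.55327536597368
----
[ 0.5755 -0.2935 -0.3723  0.0158] -21.331876681540415
[[-0.2, -1.0], [1.9, -0.6], [-0.1, 0.1], [-1.3, -0.4], [-0.6, -1.8], [1.5, 1.0], [-1.1, -0.6], [0.7, -0.5]]
[443.85901573 303.11998666] [147.78937524 245.17833544]
[396.59222907 244.59391828] [230.19191151 234.27578195]
handle shut [ 0.54285239 -0.28073954  0.13      ]
```

View pics/f1.png

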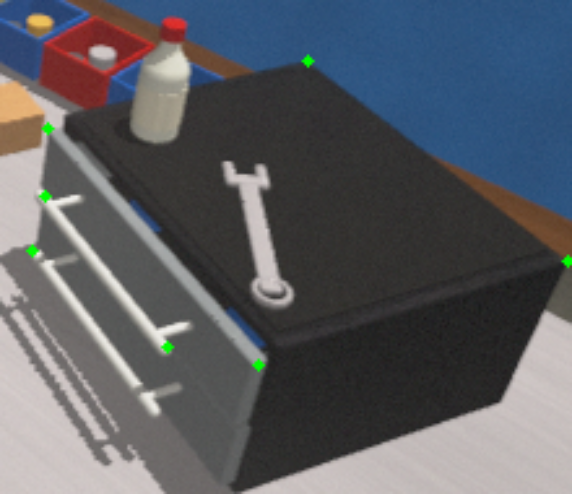

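View pics/f2.png

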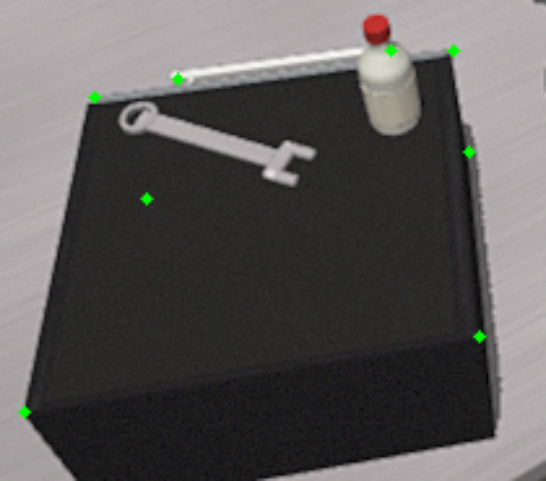

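Call:
{"fn": "send_rows", "kwargs": {
  "rows": [
    [1,-30,0,0,0,-3,26],
    [2,-60,0,0,0,-6,26],
    [3,-95,0,0,0,-9,26],
    [5,-130,0,0,0,-12,26],
    [6,-165,0,0,0,-15,26],
    [8,-200,0,0,0,-18,26],
    [9,-235,0,0,0,-21,26],
    [10,-270,0,0,0,-21.3,26],
    [11,-299,0,0,0,-21.3,26],
    [11,-299,-20,0,0,-21.3,26],
    [11,-299,-20,0,0,-21.3,26]
  ]
}}

```text
time: 1.85
tcp_pos: [0.5356, -0.2996, 0.3825]
tool_rot: [-0.002, 0.826, 0.564, -0.001]
wrist_force: [-0.4, -0.1, -0.2]
width: 0.304
```

Run:
```python
from h import *
s=st(); snap('side','s1'); w=snap('wrist','w1')
ch=np.load('fit.npy')[0]
from scipy.spatial.transform import Rotation as R
c,sn=np.cos(ch[2]),np.sin(ch[2])
for y in(-.1,-.02,.1): 
    L=(-.035,y); print(proj(w,(ch[0]+c*L[0]-sn*L[1],ch[1]+sn*L[0]+c*L[1],.13)))
```

```text
t 1.85 tcp [ 0.5356 -0.2996  0.3825] q [-1.600e-03  8.260e-01  5.637e-01 -5.000e-04] F [-0.4 -0.1 -0.2] w 0.304
[324.69730643 310.61972069]
[324.71592154 207.40474783]
[324.75152176  10.01258451]
```

View pics/w1.png

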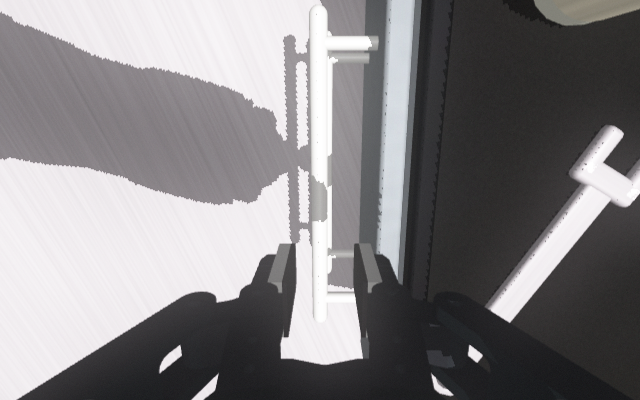

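View pics/s1.png

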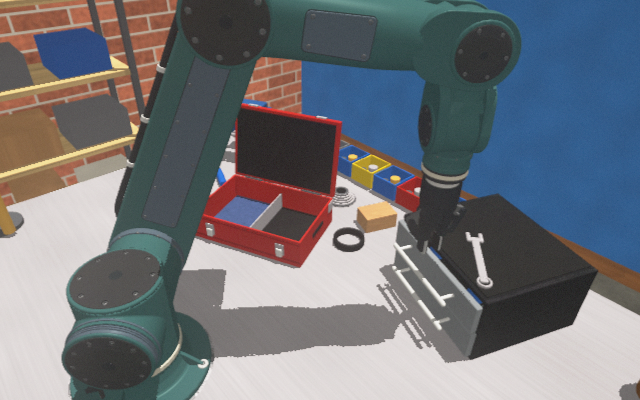

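Call:
{"fn": "send_rows", "kwargs": {
  "rows": [
    [-4,1,-25,0,0,0,26],
    [-4,1,-50,0,0,0,26],
    [-4,1,-75,0,0,0,26],
    [-4,1,-95,0,0,0,26],
    [-4,1,-95,0,0,0,26],
    [-4,1,-95,0,0,0,26]
  ]
}}

```text
time: 2.55
tcp_pos: [0.5322, -0.2971, 0.2908]
tool_rot: [0.0, 0.825, 0.565, 0.0]
wrist_force: [-0.3, 0.2, 0.7]
width: 0.303
```

Call:
{"fn": "send_rows", "kwargs": {
  "rows": [
    [0,0,0,0,0,0,6],
    [0,0,0,0,0,0,6],
    [0,0,0,0,0,0,6],
    [0,0,0,0,0,0,6],
    [0,0,0,0,0,0,6]
  ]
}}

```text
time: 3.05
tcp_pos: [0.5324, -0.2968, 0.2918]
tool_rot: [0.0, 0.825, 0.565, 0.001]
wrist_force: [-0.1, 4.1, 7.7]
width: 0.102
```

Run:
```python
from h import *
s=st(); snap('side','s2')
```

```text
t 3.05 tcp [ 0.5324 -0.2968  0.2918] q [5.000e-04 8.251e-01 5.649e-01 6.000e-04] F [-0.1  4.1  7.7] w 0.102
```

View pics/s2.png

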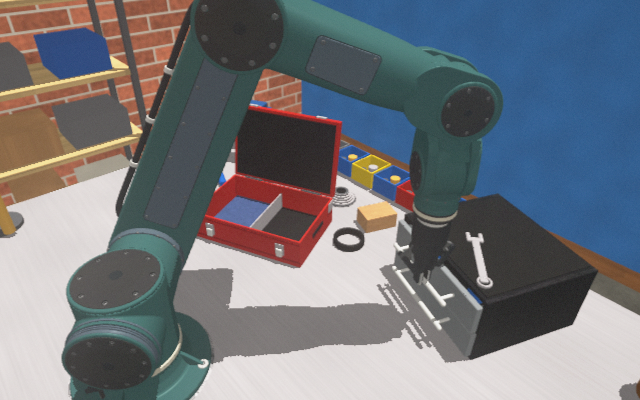

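Call:
{"fn": "send_rows", "kwargs": {
  "rows": [
    [-5,2,0,0,0,0,6],
    [-12,4.5,0,0,0,0,6],
    [-21,8,0,0,0,0,6],
    [-30,11.7,0,0,0,0,6],
    [-40,15.6,0,0,0,0,6],
    [-50,19.5,0,0,0,0,6],
    [-60,23.4,0,0,0,0,6],
    [-70,27.3,0,0,0,0,6],
    [-80,31.2,0,0,0,0,6],
    [-90,35.1,0,0,0,0,6],
    [-100,39,0,0,0,0,6],
    [-110,42.9,0,0,0,0,6]
  ]
}}

```text
time: 4.3
tcp_pos: [0.4216, -0.2536, 0.2919]
tool_rot: [0.001, 0.825, 0.565, 0.0]
wrist_force: [1.1, -4.3, -0.8]
width: 0.097
```

Call:
{"fn": "send_rows", "kwargs": {
  "rows": [
    [-10,4,0,0,0,0,6],
    [-18,7,0,0,0,0,6],
    [-25,9.7,0,0,0,0,6],
    [-32,12.5,0,0,0,0,6],
    [-38,14.8,0,0,0,0,6],
    [-43,16.8,0,0,0,0,6],
    [-47,18.5,0,0,0,0,6],
    [-47,18.5,0,0,0,0,6]
  ]
}}

```text
time: 5.1
tcp_pos: [0.3763, -0.2362, 0.2921]
tool_rot: [0.003, 0.825, 0.565, 0.003]
wrist_force: [24.0, -10.4, -23.7]
width: 0.097
```

Run:
```python
from h import *
s=st(); snap('side','s3'); snap('scene','c3')
```

```text
t 5.1 tcp [ 0.3763 -0.2362  0.2921] q [0.0031 0.8251 0.565  0.0026] F [ 24.  -10.4 -23.7] w 0.097
```

View pics/s3.png

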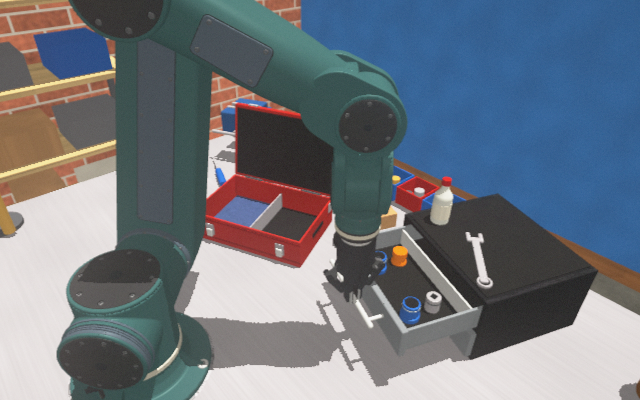

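View pics/c3.png

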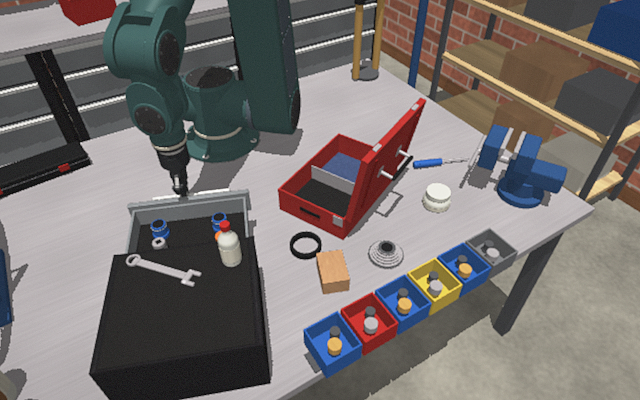

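Call:
{"fn": "send_rows", "kwargs": {
  "rows": [
    [1,0,0,0,0,0,26],
    [1,0,0,0,0,0,26],
    [1,0,0,0,0,0,26],
    [1,0,30,0,0,0,26],
    [1,0,60,0,0,0,26],
    [1,0,90,0,0,0,40],
    [20,-30,120,0,0,0,60],
    [40,-65,145,0,0,0,60],
    [60,-100,170,0,0,0,60],
    [81,-140,200,0,0,0,60],
    [81,-140,200,0,0,0,60],
    [81,-140,200,0,0,0,60]
  ]
}}

```text
time: 6.4
tcp_pos: [0.4576, -0.377, 0.4916]
tool_rot: [0.003, 0.825, 0.565, 0.002]
wrist_force: [-0.5, 0.1, 0.3]
width: 0.701
```

Run:
```python
from h import *
s=st(); snap('wrist','w4'); snap('side','s4')
for c in ['wrist','side','scene']:
  snap(c,'x'+c)
  for n in ['driver1_c','socket1_c','grease_c']:
    print(n,c,[(np.round(d['rect']),round(d['score'],2)) for d in env.search_frame(c,n)])
```

```text
t 6.4 tcp [ 0.4576 -0.377   0.4916] q [0.0026 0.8252 0.5648 0.0024] F [-0.5  0.1  0.3] w 0.701
driver1_c wrist [(array([280., 111., 324., 154.]), 0.86)]
socket1_c wrist [(array([171.,   2., 448., 223.]), 0.31)]
grease_c wrist [(array([165.,   0., 448., 225.]), 0.27)]
driver1_c side [(array([400., 296., 419., 324.]), 0.76), (array([333., 189., 356., 210.]), 0.39)]
socket1_c side [(array([210., 104., 343., 270.]), 0.71)]
grease_c side [(array([393., 246., 410., 265.]), 0.5)]
driver1_c scene [(array([154., 220., 170., 240.]), 0.57)]
socket1_c scene [(array([124., 190., 253., 255.]), 0.57), (array([215., 216., 228., 235.]), 0.15)]
grease_c scene []
```

View pics/w4.png

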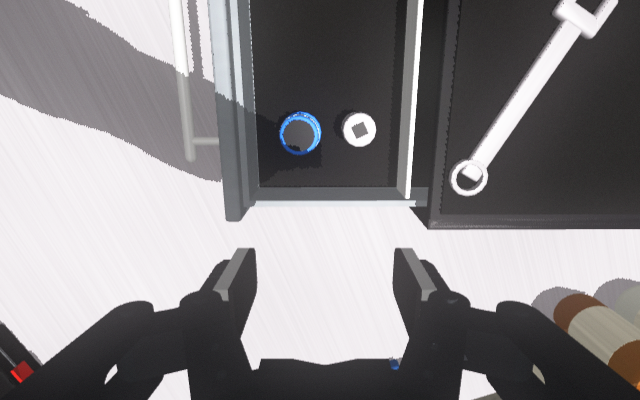

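View pics/s4.png

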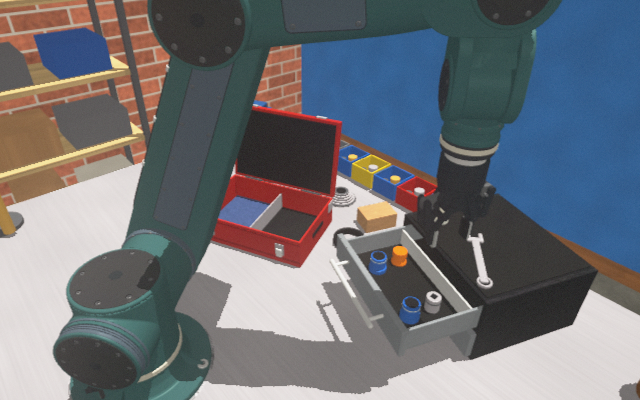

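Call:
{"fn": "send_rows", "kwargs": {
  "rows": [
    [14,35,0,0,0,0,70],
    [28,70,0,0,0,0,70],
    [40,100,0,0,0,0,70],
    [40,100,0,0,0,0,70],
    [40,100,0,0,0,0,70]
  ]
}}

```text
time: 7.6
tcp_pos: [0.4975, -0.2757, 0.4921]
tool_rot: [0.003, 0.825, 0.566, 0.002]
wrist_force: [-0.3, -0.6, 0.7]
width: 0.82
```

Run:
```python
from h import *
s=st(); w=snap('wrist','w5'); np.savez('w5.npz',R=w['R'],t=w['t'],mtx=w['mtx'])
for n in ['driver1_c','socket1_c','grease_c']:
    print(n,[(np.round(d['rect']),round(d['score'],2)) for d in env.search_frame('wrist',n)])
```

```text
t 7.6 tcp [ 0.4975 -0.2757  0.4921] q [0.003  0.8247 0.5656 0.0024] F [-0.3 -0.6  0.7] w 0.82
driver1_c [(array([282., 211., 320., 259.]), 0.58)]
socket1_c [(array([454., 126., 589., 296.]), 0.51)]
grease_c [(array([346.,  60., 390., 100.]), 0.87)]
```

View pics/w5.png

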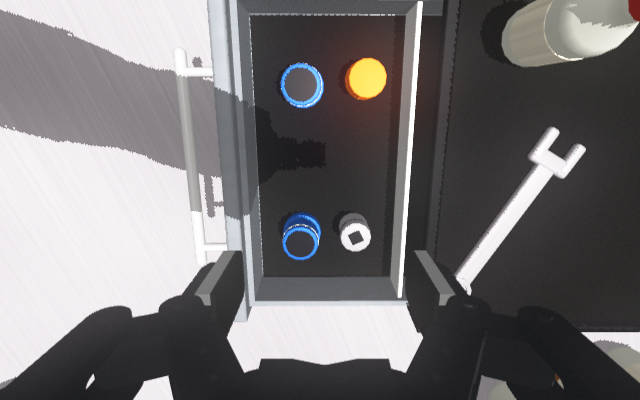

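Run:
```python
from h import *
w=dict(np.load('w5.npz')); ch,tb=np.load('fit.npy')
def loc(p,b):
    c,s=np.cos(b[2]),np.sin(b[2]); d=p[:2]-b[:2]; return np.round([c*d[0]+s*d[1],-s*d[0]+c*d[1]],4)
for n,uv,z in[('dA',(302,85),.136),('dB',(300,242),.136),('so',(355,236),.130),('gr',(368,77),.130),('handle',(189,150),.13),('front wall top outer y0',(225,150),.158),('lubebase',(530,60),.17)]:
    p=onz(w,uv,z); print(n,np.round(p,4),loc(p,ch), proj(w,p))
```

```text
dA [ 0.5114 -0.1927  0.136 ] [-0.0963  0.0705] [302.  85.]
dB [ 0.4524 -0.3322  0.136 ] [-0.1005 -0.0809] [300. 242.]
so [ 0.5064 -0.3489  0.13  ] [-0.0442 -0.0767] [355. 236.]
gr [ 0.5696 -0.2076  0.13  ] [-0.0367  0.0779] [368.  77.]
handle [ 0.3882 -0.2082  0.13  ] [-0.2054  0.0113] [189. 150.]
front wall top outer y0 [ 0.4289 -0.2198  0.158 ] [-0.1633  0.0153] [225. 150.]
lubebase [ 0.6875 -0.2422  0.17  ] [0.0857 0.0886] [530.  60.]
```

Call:
{"fn": "send_rows", "kwargs": {
  "rows": [
    [1,6,-5,0,0,8,60],
    [2,13,-10,0,0,16,60],
    [3,20,-20,0,0,24,60],
    [4,28,-30,0,0,32,60],
    [5,35,-40,0,0,40,60],
    [7,42,-50,0,0,48,60],
    [8,50,-60,0,0,56,60],
    [9,58,-70,0,0,64,60],
    [10,65,-80,0,0,72,60],
    [12,74,-90,0,0,80,60],
    [14,83,-100,0,0,88,60],
    [14,83,-105,0,0,90,60]
  ]
}}

```text
time: 9.0
tcp_pos: [0.5109, -0.1939, 0.386]
tool_rot: [-0.0, 0.182, 0.983, 0.004]
wrist_force: [0.4, -0.3, -0.5]
width: 0.704
```

```bash
cat > look.py <<'E'
import sys
from h import *
s=st(); print('q',np.round(s['joint_pos'],2))
n=sys.argv[1]
w=snap('wrist','w'+n)
if len(sys.argv)>2: snap('side','s'+n); snap('scene','c'+n)
np.savez('last.npz',R=w['R'],t=w['t'],mtx=w['mtx'])
E
python3 look.py 6 1
python3 - <<'E'
from h import *
w=dict(np.load('last.npz'))
print(proj(w,(.5114,-.1927,.136)),proj(w,(.5696,-.2076,.13)))
E
```

```text
t 9.0 tcp [ 0.5109 -0.1939  0.386 ] q [-2.000e-04  1.820e-01  9.833e-01  3.900e-03] F [ 0.4 -0.3 -0.5] w 0.704
q [-0.51  0.31 -0.04  1.23  0.01 -0.15]
[325.37524541 210.13731831] [334.72604444 285.54096077]
```

View pics/w6.png

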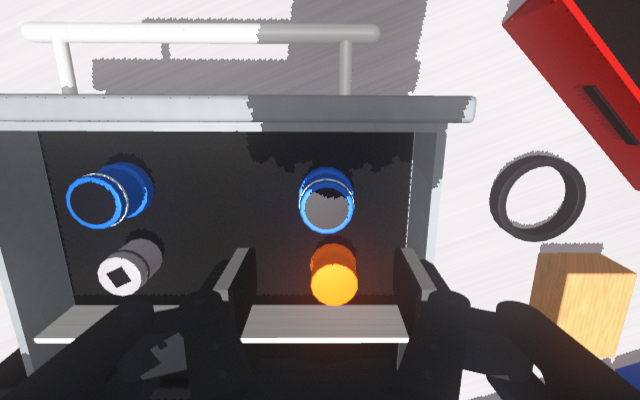

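View pics/s6.png

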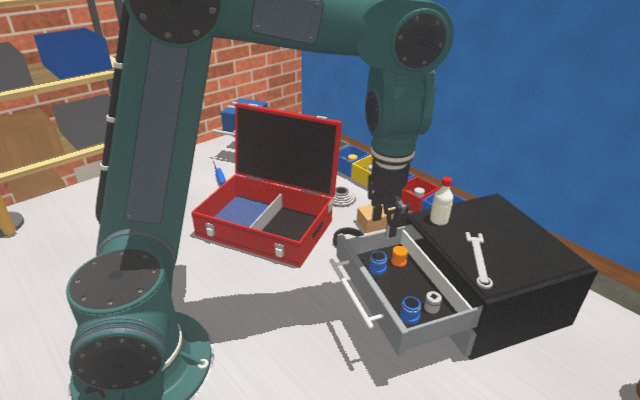

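Call:
{"fn": "send_rows", "kwargs": {
  "rows": [
    [1,1,-25,0,0,0,60],
    [1,1,-50,0,0,0,60],
    [1,1,-75,0,0,0,60],
    [1,1,-95,0,0,0,60],
    [1,1,-110,0,0,0,60],
    [1,1,-114,0,0,0,60],
    [1,1,-114,0,0,0,60],
    [1,1,-114,0,0,0,30],
    [1,1,-114,0,0,0,30],
    [1,1,-114,0,0,0,30],
    [1,1,-114,0,0,0,30],
    [1,1,-114,0,0,0,30]
  ]
}}

```text
time: 10.35
tcp_pos: [0.5123, -0.1939, 0.2742]
tool_rot: [0.001, 0.186, 0.983, 0.003]
wrist_force: [-1.8, -1.2, 8.3]
width: 0.448
```

Call:
{"fn": "send_rows", "kwargs": {
  "rows": [
    [0,0,10,0,0,0,30],
    [0,0,30,0,0,0,30],
    [0,0,60,0,0,0,30],
    [0,0,90,0,0,0,30],
    [0,0,110,0,0,0,30],
    [0,0,110,0,0,0,30]
  ]
}}

```text
time: 10.95
tcp_pos: [0.5127, -0.1941, 0.3877]
tool_rot: [0.004, 0.186, 0.983, 0.002]
wrist_force: [0.8, -0.5, -1.5]
width: 0.444
```

```bash
python3 look.py 7 1
python3 - <<'E'
import numpy as np
ch,tb=np.load('fit.npy')
c,s=np.cos(tb[2]),np.sin(tb[2])
for n,L in[('d1',(.045,.083)),('d2',(-.045,.083)),('s',(0,-.083))]: print(n,np.round([tb[0]+c*L[0]-s*L[1],tb[1]+s*L[0]+c*L[1]],4))
E
```

```text
t 10.95 tcp [ 0.5127 -0.1941  0.3877] q [0.0037 0.1856 0.9826 0.0023] F [ 0.8 -0.5 -1.5] w 0.444
q [-0.51  0.31 -0.03  1.23  0.01 -0.14]
d1 [0.4813 0.3085]
d2 [0.4002 0.2695]
s [0.5126 0.1394]
```

View pics/w7.png

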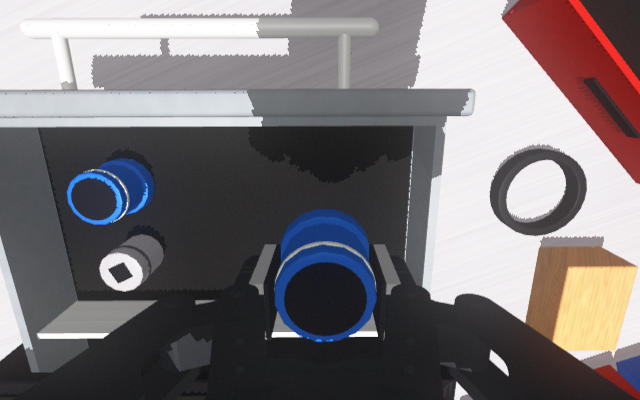

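Call:
{"fn": "send_rows", "kwargs": {
  "rows": [
    [-2,20,0,0,0,2,30],
    [-4,50,0,0,0,5,30],
    [-6,85,0,0,0,8,30],
    [-8,120,0,0,0,12,30],
    [-10,155,0,0,0,16,30],
    [-12,190,0,0,0,20,30],
    [-14,225,0,0,0,24,30],
    [-16,260,0,0,0,28,30],
    [-18,295,0,0,0,32,30],
    [-20,330,0,0,0,36,30],
    [-22,360,0,0,0,40,30],
    [-24,385,0,0,0,43,30]
  ]
}}

```text
time: 12.3
tcp_pos: [0.4876, 0.1928, 0.3827]
tool_rot: [-0.001, -0.189, 0.982, 0.003]
wrist_force: [0.1, -0.3, -0.9]
width: 0.448
```

```bash
python3 look.py 8 1
```

```text
t 12.3 tcp [0.4876 0.1928 0.3827] q [-0.0012 -0.1892  0.9819  0.0033] F [ 0.1 -0.3 -0.9] w 0.448
q [ 0.22  0.27 -0.1   1.2   0.01 -0.16]
```

View pics/w8.png

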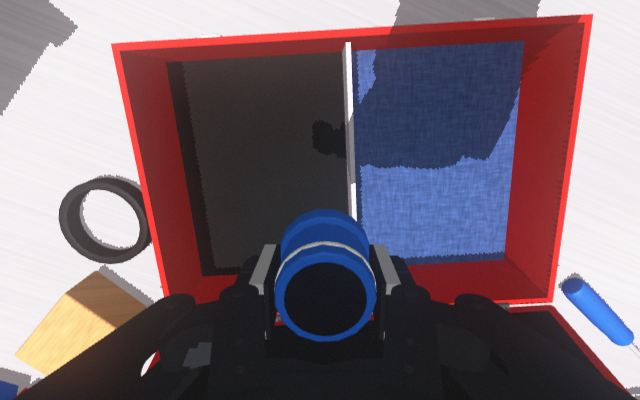

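Run:
```python
from h import *
w=dict(np.load('last.npz'));ch,tb=np.load('fit.npy')
def loc(p,b):
    c,s=np.cos(b[2]),np.sin(b[2]); d=p[:2]-b[:2]; return np.round([c*d[0]+s*d[1],-s*d[0]+c*d[1]],4)
for uv,z in[((592,15),.085),((113,45),.085),((347,42),.065),((552,302),.085)]: print(loc(onz(w,uv,z),tb))
```

```text
[-0.1151  0.1726]
[-0.1182 -0.1655]
[-0.112  0.002]
[0.1137 0.1706]
```

Call:
{"fn": "send_rows", "kwargs": {
  "rows": [
    [-2,30,0,0,0,1,30],
    [-4,60,0,0,0,2,30],
    [-5,90,-10,0,0,3,30],
    [-6,115,-25,0,0,3,30],
    [-6,116,-50,0,0,3,30],
    [-6,116,-80,0,0,3,30],
    [-6,116,-110,0,0,3,30],
    [-6,116,-140,0,0,3,30],
    [-6,116,-165,0,0,3,30],
    [-6,116,-182,0,0,3,30],
    [-6,116,-190,0,0,3,30],
    [-6,116,-190,0,0,3,30]
  ]
}}

```text
time: 13.65
tcp_pos: [0.4816, 0.3075, 0.1918]
tool_rot: [-0.002, -0.214, 0.977, 0.003]
wrist_force: [0.5, -0.5, -0.9]
width: 0.447
```

```bash
python3 look.py 9 1
```

```text
t 13.65 tcp [0.4816 0.3075 0.1918] q [-0.0023 -0.2136  0.9769  0.003 ] F [ 0.5 -0.5 -0.9] w 0.447
q [ 0.42  0.49 -0.31  0.77  0.01 -0.01]
```

View pics/w9.png

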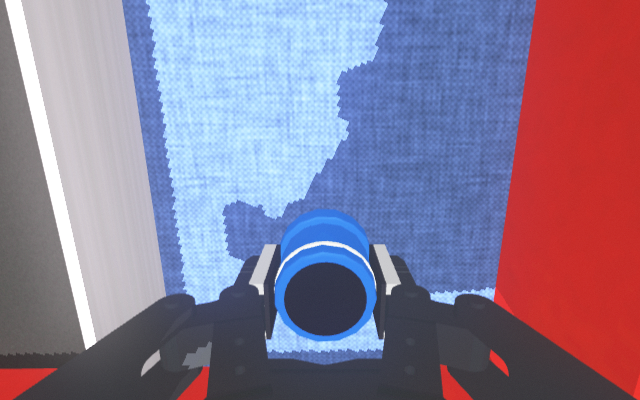

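View pics/s9.png

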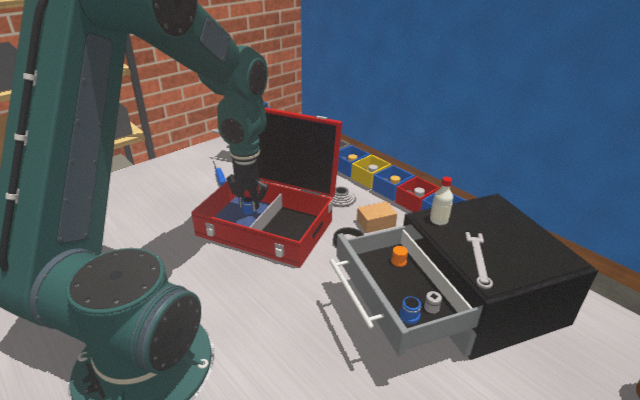

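Call:
{"fn": "send_rows", "kwargs": {
  "rows": [
    [0,0,-3,0,0,0,30],
    [0,0,-3,0,0,0,30],
    [0,0,-3,0,0,0,58],
    [0,0,-3,0,0,0,58],
    [0,0,-3,0,0,0,58],
    [0,0,-3,0,0,0,58],
    [0,0,15,0,0,0,58],
    [0,0,45,0,0,0,58],
    [0,0,85,0,0,0,58],
    [0,0,130,0,0,0,58],
    [0,0,170,0,0,0,58],
    [0,0,200,0,0,0,58]
  ]
}}

```text
time: 15.0
tcp_pos: [0.4819, 0.3081, 0.3963]
tool_rot: [0.0, -0.214, 0.977, 0.004]
wrist_force: [0.4, 0.6, -0.7]
width: 0.681
```

```bash
python3 look.py 10 1
```

```text
t 15.0 tcp [0.4819 0.3081 0.3963] q [ 4.000e-04 -2.139e-01  9.768e-01  3.600e-03] F [ 0.4  0.6 -0.7] w 0.681
q [ 0.43  0.35  0.05  1.27  0.01 -0.01]
```

View pics/w10.png

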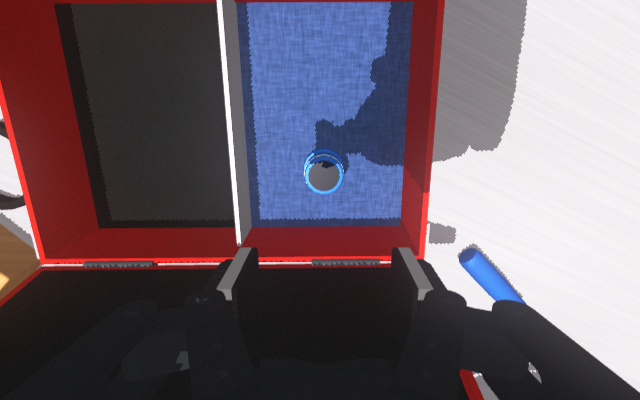

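Call:
{"fn": "send_rows", "kwargs": {
  "rows": [
    [-1,-20,0,0,0,-2,60],
    [-3,-55,0,0,0,-5,60],
    [-5,-95,0,0,0,-9,60],
    [-7,-135,0,0,0,-13,60],
    [-9,-175,0,0,0,-17,60],
    [-11,-215,0,0,0,-21,60],
    [-12,-255,0,0,0,-25,60],
    [-13,-295,0,0,0,-29,60],
    [-15,-335,0,0,0,-33,60],
    [-17,-375,0,0,0,-37,60],
    [-18,-415,0,0,0,-41,60],
    [-20,-455,0,0,0,-46,60]
  ]
}}

```text
time: 16.35
tcp_pos: [0.4618, -0.1483, 0.3941]
tool_rot: [0.002, 0.186, 0.982, 0.003]
wrist_force: [1.5, 0.7, -0.3]
width: 0.7
```

Call:
{"fn": "send_rows", "kwargs": {
  "rows": [
    [-2,-40,0,0,0,0,60],
    [-4,-80,0,0,0,0,60],
    [-6,-120,0,0,0,0,60],
    [-8,-155,0,0,0,0,60],
    [-10,-180,0,0,0,0,60],
    [-10,-185,0,0,0,0,60],
    [-10,-185,0,0,0,0,60]
  ]
}}

```text
time: 17.05
tcp_pos: [0.4516, -0.3337, 0.3929]
tool_rot: [0.001, 0.187, 0.982, 0.004]
wrist_force: [-1.0, 0.9, 0.3]
width: 0.703
```

```bash
python3 look.py 11 1;python3 - <<'E'
from h import *
w=dict(np.load('last.npz'))
print(proj(w,(.4524,-.3322,.136)),proj(w,(.5064,-.3489,.13)))
E
```

```text
t 17.05 tcp [ 0.4516 -0.3337  0.3929] q [9.000e-04 1.868e-01 9.824e-01 3.900e-03] F [-1.   0.9  0.3] w 0.703
q [-0.78  0.33  0.02  1.26  0.01 -0.41]
[325.6460879  206.66552742] [331.23651908 276.39424165]
```

View pics/w11.png

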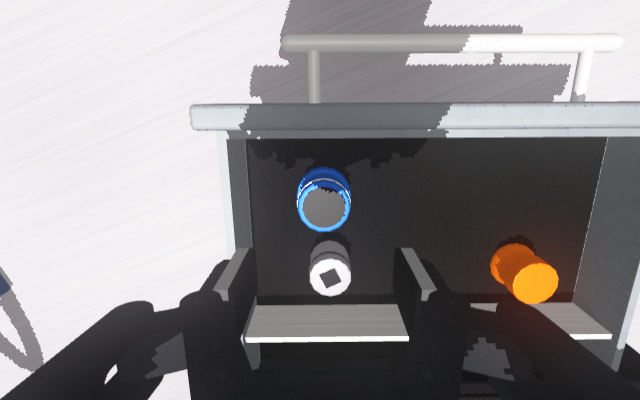

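Call:
{"fn": "send_rows", "kwargs": {
  "rows": [
    [1,1,-25,0,0,0,60],
    [1,1,-50,0,0,0,60],
    [1,1,-75,0,0,0,60],
    [1,1,-98,0,0,0,60],
    [1,1,-114,0,0,0,60],
    [1,1,-121,0,0,0,60],
    [1,1,-121,0,0,0,60],
    [1,1,-121,0,0,0,30],
    [1,1,-121,0,0,0,30],
    [1,1,-121,0,0,0,30],
    [1,1,-121,0,0,0,30],
    [1,1,-121,0,0,0,30]
  ]
}}

```text
time: 18.4
tcp_pos: [0.4532, -0.3313, 0.2744]
tool_rot: [0.003, 0.186, 0.983, 0.003]
wrist_force: [-0.3, 2.9, 8.1]
width: 0.445
```

Call:
{"fn": "send_rows", "kwargs": {
  "rows": [
    [0,0,10,0,0,0,30],
    [0,0,30,0,0,0,30],
    [0,0,60,0,0,0,30],
    [0,0,90,0,0,0,30],
    [0,0,115,0,0,0,30],
    [0,0,115,0,0,0,30]
  ]
}}

```text
time: 19.0
tcp_pos: [0.4535, -0.3315, 0.3937]
tool_rot: [0.005, 0.186, 0.983, 0.001]
wrist_force: [-0.2, 0.3, -1.7]
width: 0.446
```

```bash
python3 look.py 12 1
```

```text
t 19.0 tcp [ 0.4535 -0.3315  0.3937] q [0.005  0.1856 0.9826 0.0014] F [-0.2  0.3 -1.7] w 0.446
q [-0.78  0.33  0.01  1.25  0.01 -0.4 ]
```

View pics/w12.png

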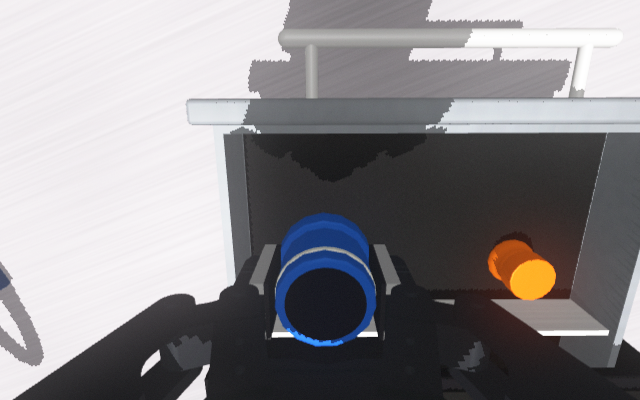

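View pics/s12.png

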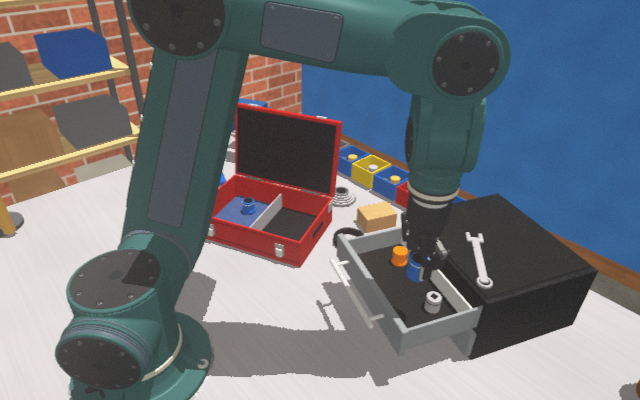

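Call:
{"fn": "send_rows", "kwargs": {
  "rows": [
    [-1,20,0,0,0,2,30],
    [-4,55,0,0,0,5,30],
    [-8,95,0,0,0,9,30],
    [-12,135,0,0,0,13,30],
    [-15,175,0,0,0,17,30],
    [-18,215,0,0,0,21,30],
    [-21,255,0,0,0,25,30],
    [-25,295,0,0,0,29,30],
    [-29,335,0,0,0,33,30],
    [-33,375,0,0,0,37,30],
    [-36,415,0,0,0,41,30],
    [-40,455,0,0,0,46,30]
  ]
}}

```text
time: 20.35
tcp_pos: [0.4124, 0.1254, 0.3887]
tool_rot: [0.001, -0.214, 0.977, 0.004]
wrist_force: [1.1, 1.0, -0.6]
width: 0.449
```

Call:
{"fn": "send_rows", "kwargs": {
  "rows": [
    [-4,40,0,0,0,0,30],
    [-7,80,0,0,0,0,30],
    [-10,120,0,0,0,0,30],
    [-13,146,-10,0,0,0,30],
    [-13,146,-40,0,0,0,30],
    [-13,146,-70,0,0,0,30],
    [-13,146,-70,0,0,0,30]
  ]
}}

```text
time: 21.05
tcp_pos: [0.398, 0.2711, 0.3153]
tool_rot: [-0.003, -0.215, 0.977, 0.003]
wrist_force: [-0.5, 0.8, 0.7]
width: 0.44
```

```bash
python3 look.py 13 1
```

```text
t 21.05 tcp [0.398  0.2711 0.3153] q [-0.0028 -0.2146  0.9767  0.0032] F [-0.5  0.8  0.7] w 0.44
q [ 0.43  0.24 -0.33  1.    0.01 -0.01]
```

View pics/w13.png

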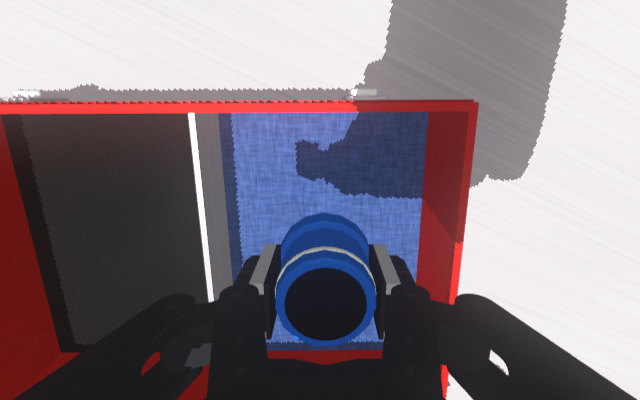

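View pics/s13.png

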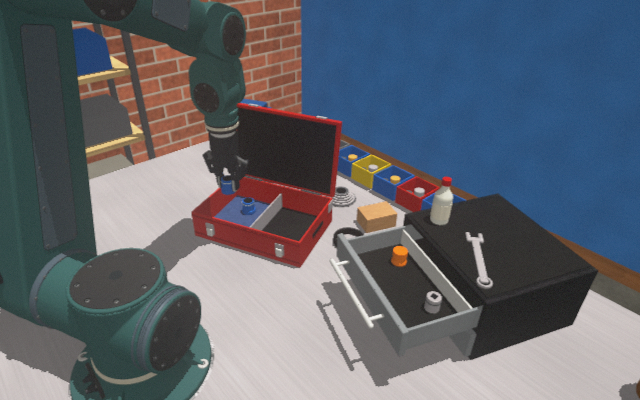

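Call:
{"fn": "send_rows", "kwargs": {
  "rows": [
    [2,-1,-25,0,0,0,30],
    [2,-1,-55,0,0,0,30],
    [2,-1,-85,0,0,0,30],
    [2,-1,-108,0,0,0,30],
    [2,-1,-121,0,0,0,30],
    [2,-1,-126,0,0,0,30],
    [2,-1,-127,0,0,0,30],
    [2,-1,-127,0,0,0,30]
  ]
}}

```text
time: 22.0
tcp_pos: [0.4021, 0.2705, 0.1936]
tool_rot: [0.001, -0.214, 0.977, 0.004]
wrist_force: [-1.1, -0.4, -1.4]
width: 0.444
```

Call:
{"fn": "send_rows", "kwargs": {
  "rows": [
    [0,0,0,0,0,0,58],
    [0,0,0,0,0,0,58],
    [0,0,0,0,0,0,58],
    [0,0,0,0,0,0,58],
    [0,0,15,0,0,0,58],
    [0,0,45,0,0,0,58],
    [0,0,85,0,0,0,58],
    [0,0,130,0,0,0,58],
    [0,0,170,0,0,0,58],
    [0,0,200,0,0,0,58]
  ]
}}

```text
time: 23.0
tcp_pos: [0.4019, 0.2704, 0.3963]
tool_rot: [0.002, -0.214, 0.977, 0.004]
wrist_force: [0.1, 0.2, -0.6]
width: 0.679
```

```bash
python3 look.py 14 1
```

```text
t 23.0 tcp [0.4019 0.2704 0.3963] q [ 0.0024 -0.2142  0.9768  0.0043] F [ 0.1  0.2 -0.6] w 0.679
q [ 0.42  0.19 -0.17  1.2   0.01 -0.01]
```

View pics/w14.png

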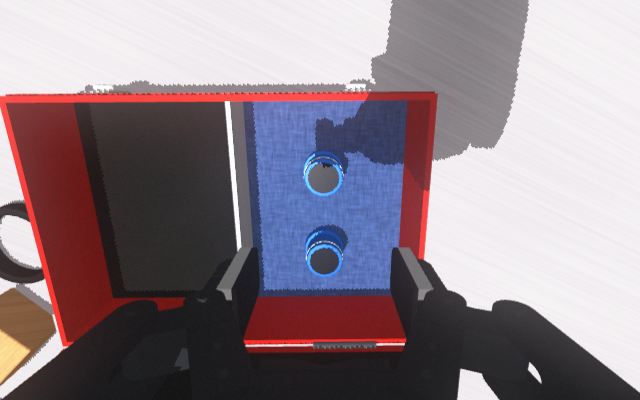

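View pics/s14.png

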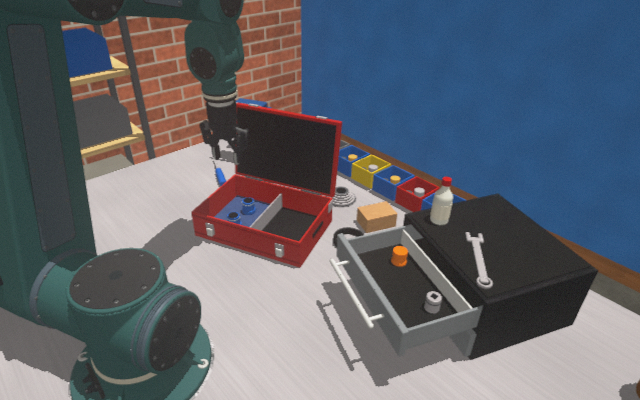

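Call:
{"fn": "send_rows", "kwargs": {
  "rows": [
    [2,-20,0,0,0,-2,60],
    [8,-55,0,0,0,-5,60],
    [15,-95,0,0,0,-9,60],
    [22,-135,0,0,0,-13,60],
    [29,-175,0,0,0,-17,60],
    [36,-215,0,0,0,-21,60],
    [43,-255,0,0,0,-25,60],
    [50,-295,0,0,0,-29,60],
    [56,-335,0,0,0,-33,60],
    [63,-375,0,0,0,-37,60],
    [70,-415,0,0,0,-41,60],
    [77,-455,0,0,0,-46,60]
  ]
}}

```text
time: 24.35
tcp_pos: [0.4791, -0.1861, 0.3936]
tool_rot: [0.004, 0.186, 0.983, 0.003]
wrist_force: [0.3, 1.3, 0.6]
width: 0.702
```

Call:
{"fn": "send_rows", "kwargs": {
  "rows": [
    [6,-40,0,0,0,0,60],
    [13,-80,0,0,0,0,60],
    [19,-115,0,0,0,0,60],
    [24,-145,0,0,0,0,60],
    [27,-164,0,0,0,0,60],
    [27,-165,0,0,0,0,60],
    [27,-165,0,0,0,0,60]
  ]
}}

```text
time: 25.05
tcp_pos: [0.5059, -0.351, 0.3923]
tool_rot: [0.003, 0.186, 0.982, 0.004]
wrist_force: [0.8, 0.6, 0.4]
width: 0.704
```

```bash
python3 look.py 15 1;python3 - <<'E'
from h import *
w=dict(np.load('last.npz'))
print(proj(w,(.5064,-.3489,.13)))
E
```

```text
t 25.05 tcp [ 0.5059 -0.351   0.3923] q [0.0027 0.1863 0.9825 0.0039] F [0.8 0.6 0.4] w 0.704
q [-0.74  0.43  0.17  1.31  0.01 -0.37]
[325.96637644 202.41026569]
```

View pics/w15.png

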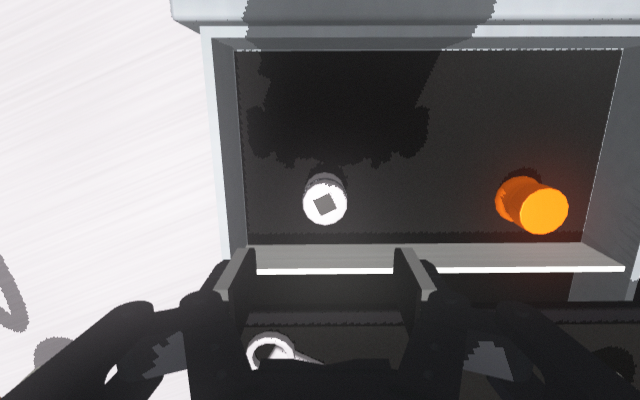

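Call:
{"fn": "send_rows", "kwargs": {
  "rows": [
    [0,1.5,-25,0,0,0,60],
    [0,1.5,-50,0,0,0,60],
    [0,1.5,-75,0,0,0,60],
    [0,1.5,-98,0,0,0,60],
    [0,1.5,-116,0,0,0,60],
    [0,1.5,-124,0,0,0,60],
    [0,1.5,-124,0,0,0,60],
    [0,1.5,-124,0,0,0,24],
    [0,1.5,-124,0,0,0,24],
    [0,1.5,-124,0,0,0,24],
    [0,1.5,-124,0,0,0,24],
    [0,1.5,-124,0,0,0,24]
  ]
}}

```text
time: 26.4
tcp_pos: [0.5063, -0.3487, 0.2708]
tool_rot: [0.004, 0.186, 0.983, 0.003]
wrist_force: [-0.7, 1.5, 5.2]
width: 0.359
```

Call:
{"fn": "send_rows", "kwargs": {
  "rows": [
    [0,0,10,0,0,0,24],
    [0,0,30,0,0,0,24],
    [0,0,60,0,0,0,24],
    [0,0,90,0,0,0,24],
    [0,0,115,0,0,0,24],
    [0,0,115,0,0,0,24]
  ]
}}

```text
time: 27.0
tcp_pos: [0.5065, -0.3489, 0.3901]
tool_rot: [0.007, 0.186, 0.983, 0.001]
wrist_force: [0.5, 0.6, -2.3]
width: 0.355
```

```bash
python3 look.py 16 1
```

```text
t 27.0 tcp [ 0.5065 -0.3489  0.3901] q [0.0069 0.1856 0.9826 0.0014] F [ 0.5  0.6 -2.3] w 0.355
q [-0.74  0.42  0.15  1.29  0.01 -0.36]
```

View pics/w16.png

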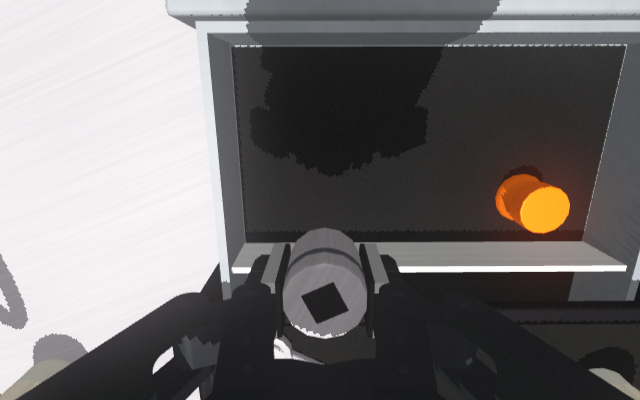

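View pics/s16.png

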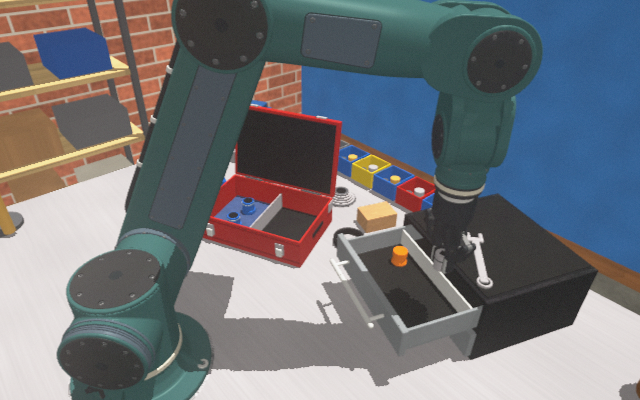

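Call:
{"fn": "send_rows", "kwargs": {
  "rows": [
    [-1,20,0,0,0,2,24],
    [-2,55,0,0,0,5,24],
    [-3,95,0,0,0,9,24],
    [-4,135,0,0,0,13,24],
    [-5,175,0,0,0,17,24],
    [-6,215,0,0,0,21,24],
    [-7,255,0,0,0,25,24],
    [-8,295,0,0,0,29,24],
    [-9,335,0,0,0,33,24],
    [-10,375,0,0,0,37,24],
    [-11,415,0,0,0,41,24],
    [-12,450,0,0,0,46,24]
  ]
}}

```text
time: 28.35
tcp_pos: [0.4935, 0.1032, 0.3845]
tool_rot: [0.002, -0.215, 0.977, 0.005]
wrist_force: [1.2, -0.2, -1.1]
width: 0.36
```

Call:
{"fn": "send_rows", "kwargs": {
  "rows": [
    [0,28,0,0,0,0,24],
    [0,32,-30,0,0,0,24],
    [0,32,-70,0,0,0,24],
    [0,32,-70,0,0,0,24]
  ]
}}

```text
time: 28.75
tcp_pos: [0.4915, 0.1353, 0.3101]
tool_rot: [-0.002, -0.215, 0.977, 0.005]
wrist_force: [0.0, -0.1, -1.0]
width: 0.356
```

```bash
python3 look.py 17 1
```

```text
t 28.75 tcp [0.4915 0.1353 0.3101] q [-0.0025 -0.215   0.9766  0.0051] F [ 0.  -0.1 -1. ] w 0.356
q [ 0.11  0.29 -0.28  1.01  0.01 -0.33]
```

View pics/w17.png

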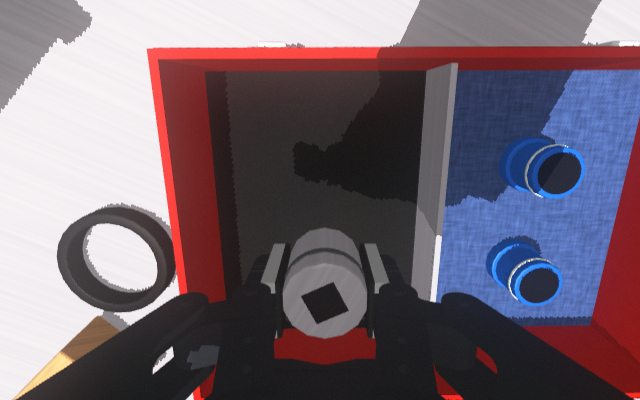

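Over the black bay; lowering by 123 mm and shifting (+3,-4).

Call:
{"fn": "send_rows", "kwargs": {
  "rows": [
    [3,-4,-25,0,0,0,24],
    [3,-4,-55,0,0,0,24],
    [3,-4,-85,0,0,0,24],
    [3,-4,-106,0,0,0,24],
    [3,-4,-119,0,0,0,24],
    [3,-4,-125,0,0,0,24],
    [3,-4,-126,0,0,0,24],
    [3,-4,-126,0,0,0,24]
  ]
}}

```text
time: 29.7
tcp_pos: [0.4973, 0.131, 0.1907]
tool_rot: [0.003, -0.214, 0.977, 0.005]
wrist_force: [-0.6, -0.8, -1.4]
width: 0.359
```

Call:
{"fn": "send_rows", "kwargs": {
  "rows": [
    [0,0,0,0,0,0,54],
    [0,0,0,0,0,0,54],
    [0,0,0,0,0,0,54],
    [0,0,0,0,0,0,54],
    [0,0,15,0,0,0,54],
    [0,0,45,0,0,0,54],
    [0,0,85,0,0,0,54],
    [0,0,130,0,0,0,54],
    [0,0,170,0,0,0,54],
    [0,0,200,0,0,0,54]
  ]
}}

```text
time: 30.7
tcp_pos: [0.4971, 0.131, 0.3934]
tool_rot: [0.004, -0.214, 0.977, 0.004]
wrist_force: [0.1, -0.4, -0.2]
width: 0.63
```

```bash
python3 look.py 18 1
```

```text
t 30.7 tcp [0.4971 0.131  0.3934] q [ 0.0037 -0.2145  0.9767  0.0044] F [ 0.1 -0.4 -0.2] w 0.63
q [ 0.1   0.25 -0.1   1.22  0.01 -0.34]
```

View pics/w18.png

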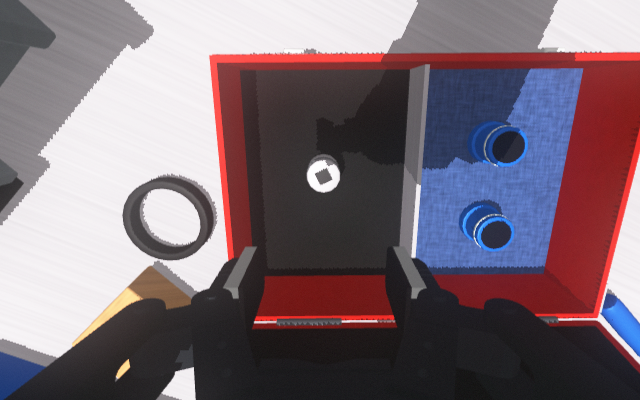

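View pics/s18.png

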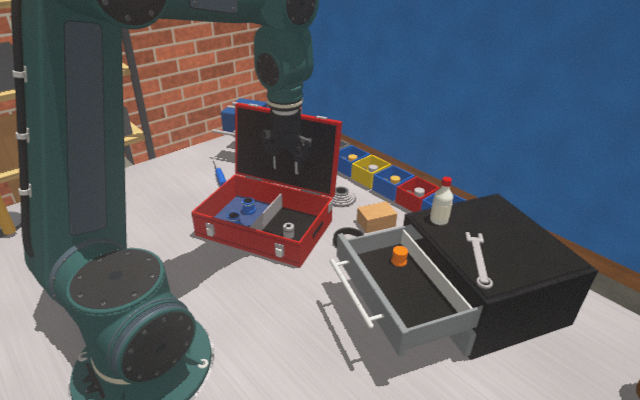

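Call:
{"fn": "send_rows", "kwargs": {
  "rows": [
    [-8,-20,2,0,0,3,40],
    [-18,-55,2,0,0,7,26],
    [-30,-90,2,0,0,11,26],
    [-42,-125,2,0,0,15,26],
    [-54,-160,2,0,0,19,26],
    [-66,-195,2,0,0,23,26],
    [-77,-230,2,0,0,27,26],
    [-88,-265,2,0,0,31,26],
    [-100,-300,2,0,0,36,26],
    [-110,-335,2,0,0,40,26],
    [-118,-362,2,0,0,44,26],
    [-120,-367,2,0,0,44,26]
  ]
}}

```text
time: 32.05
tcp_pos: [0.3767, -0.2381, 0.3928]
tool_rot: [0.002, -0.564, 0.825, 0.006]
wrist_force: [0.0, 0.0, 0.4]
width: 0.308
```

```bash
python3 look.py 19 1
```

```text
t 32.05 tcp [ 0.3767 -0.2381  0.3928] q [ 0.0019 -0.5645  0.8254  0.0065] F [0.  0.  0.4] w 0.308
q [-0.75  0.14 -0.25  1.2   0.01 -1.95]
```

View pics/w19.png

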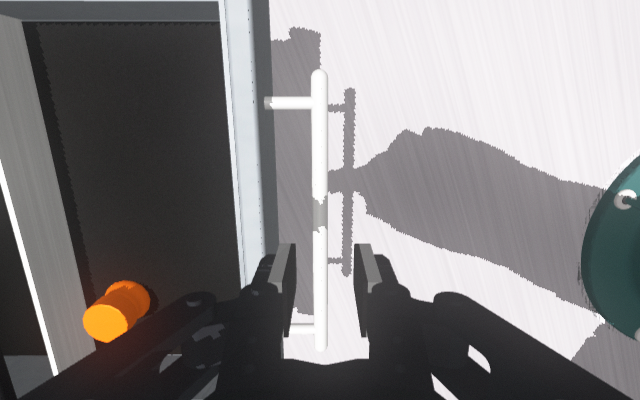

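Call:
{"fn": "send_rows", "kwargs": {
  "rows": [
    [1.5,0,-25,0,0,0,26],
    [1.5,0,-50,0,0,0,26],
    [1.5,0,-75,0,0,0,26],
    [1.5,0,-95,0,0,0,26],
    [1.5,0,-102,0,0,0,26],
    [1.5,0,-102,0,0,0,26],
    [1.5,0,-102,0,0,0,6],
    [1.5,0,-102,0,0,0,6],
    [1.5,0,-102,0,0,0,6],
    [1.5,0,-102,0,0,0,6]
  ]
}}

```text
time: 33.2
tcp_pos: [0.3793, -0.2356, 0.2923]
tool_rot: [0.003, -0.564, 0.826, 0.006]
wrist_force: [2.2, 5.9, 7.3]
width: 0.1
```

```bash
python3 look.py 20 1
```

```text
t 33.2 tcp [ 0.3793 -0.2356  0.2923] q [ 0.003  -0.5641  0.8257  0.0057] F [2.2 5.9 7.3] w 0.1
q [-0.74  0.2  -0.45  0.92  0.01 -1.94]
```

View pics/s20.png

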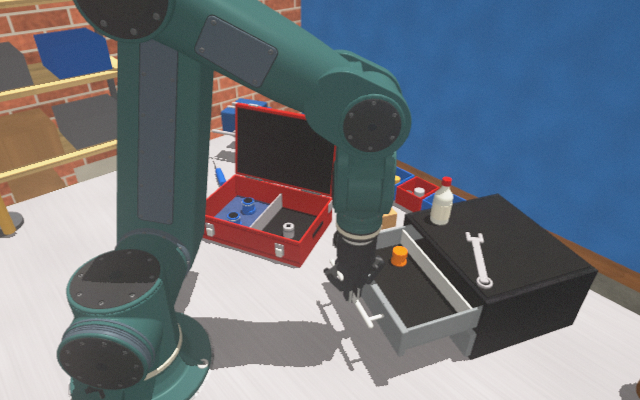

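Call:
{"fn": "send_rows", "kwargs": {
  "rows": [
    [4,-1.6,0,0,0,0,6],
    [11,-4.3,0,0,0,0,6],
    [20,-7.8,0,0,0,0,6],
    [30,-11.7,0,0,0,0,6],
    [40,-15.6,0,0,0,0,6],
    [50,-19.5,0,0,0,0,6],
    [60,-23.4,0,0,0,0,6],
    [70,-27.3,0,0,0,0,6],
    [80,-31.2,0,0,0,0,6],
    [90,-35.1,0,0,0,0,6],
    [100,-39,0,0,0,0,6],
    [110,-42.9,0,0,0,0,6]
  ]
}}

```text
time: 34.55
tcp_pos: [0.4902, -0.2787, 0.2923]
tool_rot: [0.003, -0.564, 0.826, 0.006]
wrist_force: [-0.4, 6.9, 4.3]
width: 0.102
```

Call:
{"fn": "send_rows", "kwargs": {
  "rows": [
    [8,-3,0,0,0,0,6],
    [16,-6,0,0,0,0,6],
    [23,-9,0,0,0,0,6],
    [30,-11.7,0,0,0,0,6],
    [36,-14,0,0,0,0,6],
    [41,-16,0,0,0,0,6],
    [45,-17.5,0,0,0,0,6],
    [45,-17.5,0,0,0,0,6]
  ]
}}

```text
time: 35.35
tcp_pos: [0.5359, -0.2965, 0.2923]
tool_rot: [0.004, -0.564, 0.826, 0.005]
wrist_force: [4.1, 2.3, 0.6]
width: 0.099
```

```bash
python3 look.py 21 1
```

```text
t 35.35 tcp [ 0.5359 -0.2965  0.2923] q [ 0.0035 -0.5642  0.8256  0.0053] F [4.1 2.3 0.6] w 0.099
q [-0.64  0.47 -0.04  1.07  0.01 -1.84]
```

View pics/s21.png

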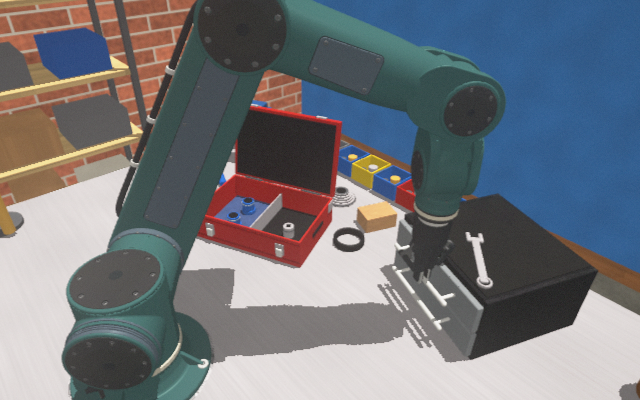

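Not yet against the stop (no reaction force); push a few mm further.

Call:
{"fn": "send_rows", "kwargs": {
  "rows": [
    [2,-0.8,0,0,0,0,6],
    [4,-1.5,0,0,0,0,6],
    [5,-2,0,0,0,0,6],
    [5,-2,0,0,0,0,6]
  ]
}}

```text
time: 35.9
tcp_pos: [0.5386, -0.2974, 0.2922]
tool_rot: [0.002, -0.564, 0.826, 0.008]
wrist_force: [-16.7, 8.6, 14.7]
width: 0.098
```

Call:
{"fn": "send_rows", "kwargs": {
  "rows": [
    [1,-0.4,0,0,0,0,24],
    [1,-0.4,0,0,0,0,24],
    [0,0,0,0,0,0,24],
    [0,0,0,0,0,0,24],
    [0,0,25,0,0,0,24],
    [0,0,55,0,0,0,24],
    [0,0,85,0,0,0,24],
    [0,0,110,0,0,0,24],
    [0,0,110,0,0,0,24]
  ]
}}

```text
time: 36.8
tcp_pos: [0.5389, -0.2977, 0.4055]
tool_rot: [0.003, -0.564, 0.826, 0.005]
wrist_force: [-0.8, 0.6, -0.6]
width: 0.283
```

```bash
python3 look.py 22 1
python3 - <<'E'
import cv2
b=cv2.imread('pics/s22.png'); a=cv2.imread('pics/side0.png')
import numpy as np
cv2.imwrite('pics/cmp.png',np.hstack([cv2.resize(i[190:360,380:520],None,fx=2.8,fy=2.8,interpolation=cv2.INTER_CUBIC) for i in(a,b)]))
E
```

```text
t 36.8 tcp [ 0.5389 -0.2977  0.4055] q [ 0.0025 -0.564   0.8258  0.0052] F [-0.8  0.6 -0.6] w 0.283
q [-0.64  0.43  0.2   1.36  0.01 -1.84]
```

View pics/cmp.png

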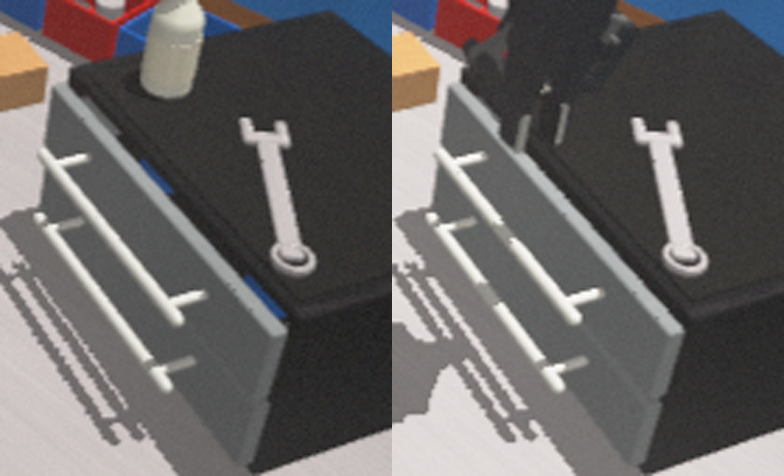

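View pics/w22.png

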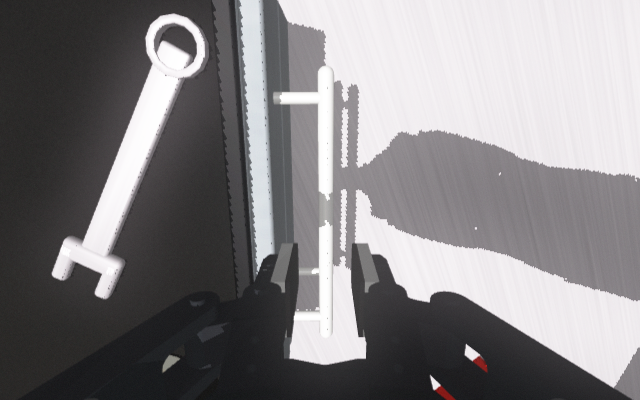

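Call:
{"fn": "send_rows", "kwargs": {
  "rows": [
    [-4,20,20,0,0,2,0],
    [-8,60,40,0,0,6,0],
    [-12,100,60,0,0,10,0],
    [-16,140,80,0,0,14,0],
    [-20,180,100,0,0,18,0],
    [-24,220,115,0,0,22,0],
    [-28,260,115,0,0,26,0],
    [-32,300,115,0,0,30,0],
    [-34,340,115,0,0,34,0],
    [-36,380,115,0,0,38,0],
    [-38,420,115,0,0,43,0],
    [-39,448,115,0,0,47,0]
  ]
}}

```text
time: 38.15
tcp_pos: [0.4991, 0.1528, 0.5155]
tool_rot: [0.002, 0.848, -0.53, -0.009]
wrist_force: [0.3, -0.3, -0.6]
width: -0.002
```

```bash
python3 look.py 23 1
cat > lid.py <<'E'
from h import *
ch,tb=np.load('fit.npy'); c,s=np.cos(tb[2]),np.sin(tb[2])
def wld(x,y): return np.array([tb[0]+c*x-s*y, tb[1]+s*x+c*y])
def tip(th,hw=.0145):
    E=np.array([.115-.23*np.cos(th)+.02*np.sin(th), .085+.23*np.sin(th)+.02*np.cos(th)])
    if th>=np.pi/2: return E[0]+hw, E[1]-.025
    a=.2; z=.085+a*np.sin(th)+.02*np.cos(th); return .115-a*np.cos(th)+.02*np.sin(th)+hw, z
def bar(th): return .115-.115*np.cos(th)+.062*np.sin(th), .085+.115*np.sin(th)+.062*np.cos(th)
if __name__=='__main__':
    for th in [1.75,1.65,1.57,1.5,1.4,1.3,1.2,1.1,1.0,.95,.9,.85]:
        x,z=tip(th); w=wld(x,0); print(th,'box',round(x,4),'tcp',np.round([w[0],w[1],z+.173],4))
    print('bar')
    for th in [1.75,.9,.85,.8,.7,.6,.5,.4,.3,.2,.1,0]:
        x,z=bar(th); w=wld(x,0); print(th,np.round([w[0],w[1],z+.155],4), round(z,4))
E
python3 lid.py
```

```text
t 38.15 tcp [0.4991 0.1528 0.5155] q [ 0.0022  0.8477 -0.5304 -0.0086] F [ 0.3 -0.3 -0.6] w -0.002
q [ 0.14  0.26  0.24  1.57  0.01 -1.88]
1.75 box 0.1902 tcp [0.6481 0.2965 0.4558]
1.65 box 0.1676 tcp [0.6278 0.2868 0.4607]
1.57 box 0.1493 tcp [0.6113 0.2789 0.458 ]
1.5 box 0.1353 tcp [0.5986 0.2728 0.4589]
1.4 box 0.1152 tcp [0.5805 0.2641 0.4585]
1.3 box 0.0953 tcp [0.5626 0.2555 0.4561]
1.2 box 0.0757 tcp [0.5449 0.247  0.4517]
1.1 box 0.0566 tcp [0.5277 0.2387 0.4453]
1.0 box 0.0383 tcp [0.5112 0.2308 0.4371]
0.95 box 0.0294 tcp [0.5032 0.2269 0.4323]
0.9 box 0.0208 tcp [0.4955 0.2232 0.4271]
0.85 box 0.0125 tcp [0.488  0.2196 0.4215]
bar
1.75 [0.6538 0.2993 0.3421] 0.1871
0.9 [0.5597 0.2541 0.3686] 0.2136
0.85 [0.5539 0.2513 0.3673] 0.2123
0.8 [0.5482 0.2486 0.3657] 0.2107
0.7 [0.5371 0.2432 0.3615] 0.2065
0.6 [0.5263 0.2381 0.3561] 0.2011
0.5 [0.5162 0.2332 0.3495] 0.1945
0.4 [0.5066 0.2286 0.3419] 0.1869
0.3 [0.4978 0.2244 0.3332] 0.1782
0.2 [0.4899 0.2205 0.3236] 0.1686
0.1 [0.4828 0.2171 0.3132] 0.1582
0 [0.4767 0.2142 0.302 ] 0.147
```

View pics/w23.png

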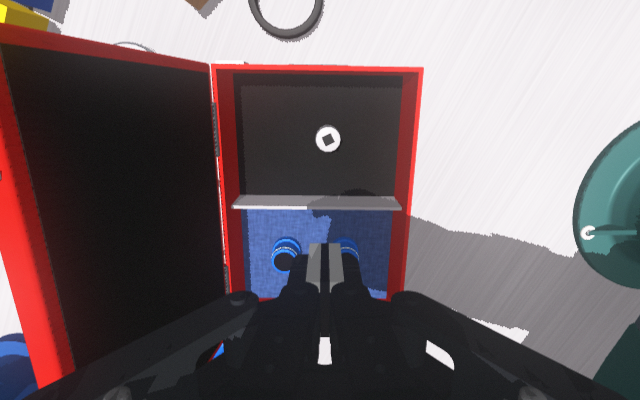

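View pics/s23.png

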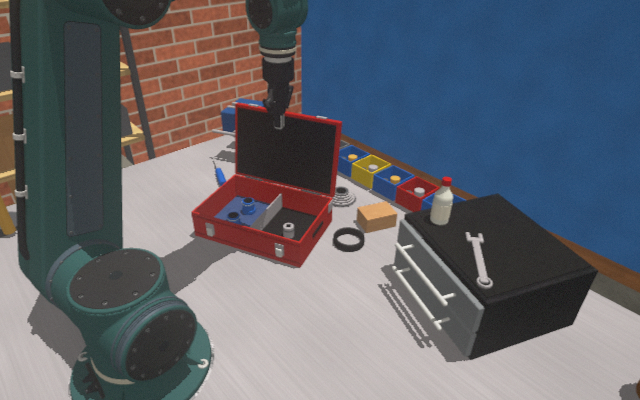

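Call:
{"fn": "send_rows", "kwargs": {
  "rows": [
    [12,11,8,0,0,0,0],
    [32,29,12,0,0,0,0],
    [55,50,12,0,0,0,0],
    [80,73,12,0,0,0,0],
    [105,96,12,0,0,0,0],
    [128,116,12,0,0,0,0],
    [148,135,12,0,0,0,0],
    [162,147,12,0,0,0,0],
    [168,153,12,0,0,0,0],
    [168,153,12,0,0,0,0],
    [168,153,12,0,0,0,0]
  ]
}}

```text
time: 39.4
tcp_pos: [0.6637, 0.302, 0.5252]
tool_rot: [0.002, 0.847, -0.532, -0.008]
wrist_force: [-1.2, -0.4, 0.7]
width: 0.0
```

```bash
python3 look.py 24 1
```

```text
t 39.4 tcp [0.6637 0.302  0.5252] q [ 0.0017  0.8468 -0.5319 -0.0083] F [-1.2 -0.4  0.7] w 0.0
q [ 0.31  0.84  1.37  2.11  0.01 -1.71]
```

View pics/w24.png

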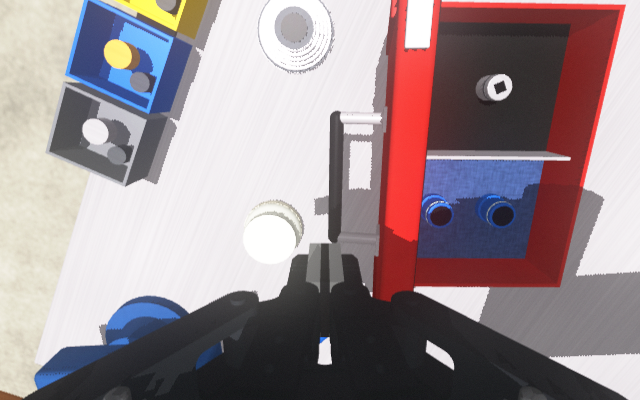

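View pics/c24.png

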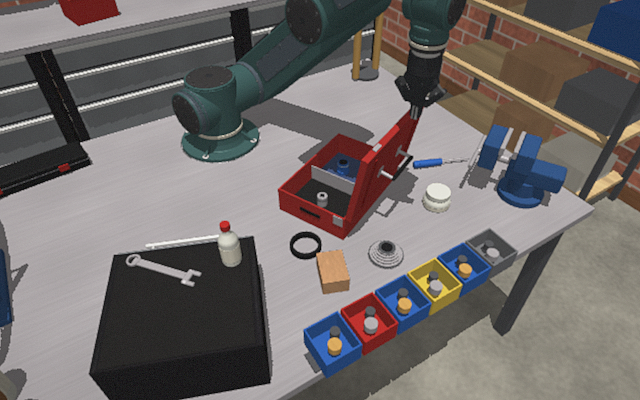

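Call:
{"fn": "send_rows", "kwargs": {
  "rows": [
    [0,0,-12,0,0,0,0],
    [0,0,-26,0,0,0,0],
    [0,0,-42,0,0,0,0],
    [0,0,-58,0,0,0,0],
    [0,0,-69,0,0,0,0],
    [0,0,-69,0,0,0,0],
    [0,0,-69,0,0,0,0]
  ]
}}

```text
time: 40.25
tcp_pos: [0.662, 0.3016, 0.4607]
tool_rot: [-0.001, 0.847, -0.532, -0.006]
wrist_force: [-0.7, -0.1, 0.6]
width: 0.003
```

```bash
python3 look.py 25 1
```

```text
t 40.25 tcp [0.662  0.3016 0.4607] q [-7.000e-04  8.469e-01 -5.318e-01 -6.300e-03] F [-0.7 -0.1  0.6] w 0.003
q [ 0.31  0.68  0.81  1.71  0.01 -1.71]
```

View pics/c25.png

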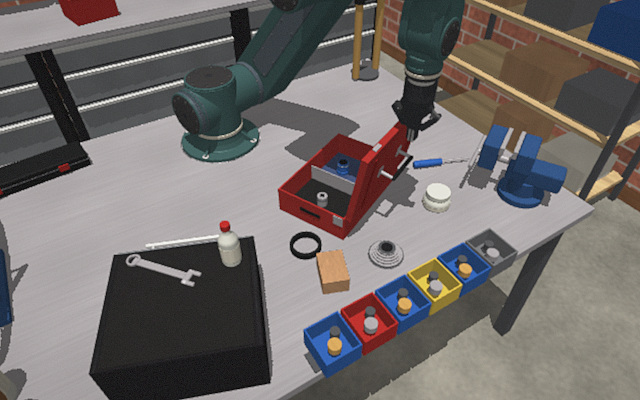

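Call:
{"fn": "send_rows", "kwargs": {
  "rows": [
    [-7,-3,-3,0,0,0,0],
    [-14,-5,-5,0,0,0,0],
    [-21,-9,-3,0,0,0,0],
    [-28,-12,-1,0,0,0,0],
    [-35,-15,0,0,0,0,0],
    [-43,-19,-2,0,0,0,0],
    [-51,-23,-3,0,0,0,0],
    [-58,-26,-3,0,0,0,0],
    [-66,-30,-2,0,0,0,0],
    [-74,-34,-2,0,0,0,0],
    [-82,-37.5,-2,0,0,0,0]
  ]
}}

```text
time: 41.5
tcp_pos: [0.5801, 0.2642, 0.4583]
tool_rot: [-0.001, 0.847, -0.532, -0.006]
wrist_force: [2.7, 1.4, -1.2]
width: 0.001
```

```bash
python3 look.py 26 1
```

```text
t 41.5 tcp [0.5801 0.2642 0.4583] q [-0.001   0.8469 -0.5317 -0.0062] F [ 2.7  1.4 -1.2] w 0.001
q [ 0.3   0.47  0.41  1.52  0.01 -1.72]
```

View pics/c26.png

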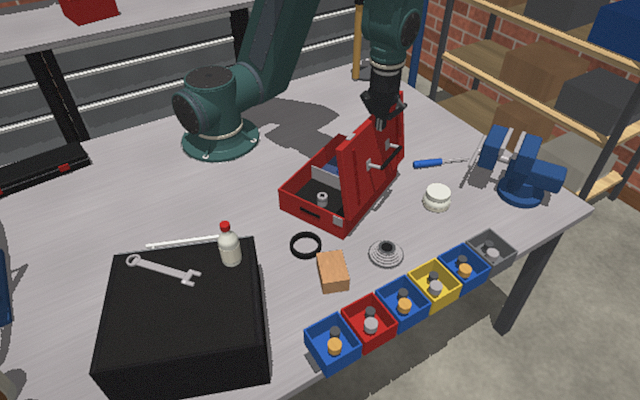

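View pics/w26.png

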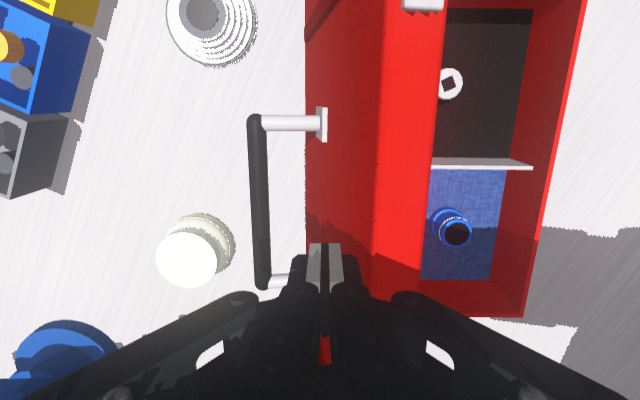

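Call:
{"fn": "send_rows", "kwargs": {
  "rows": [
    [-8.5,-4,-1,0,0,0,0],
    [-17.5,-8.5,-2,0,0,0,0],
    [-26,-12.5,-4,0,0,0,0],
    [-35,-17,-6.5,0,0,0,0],
    [-44,-21,-9.5,0,0,0,0],
    [-52,-25.5,-13,0,0,0,0],
    [-61,-29.5,-17,0,0,0,0],
    [-69,-33.5,-21,0,0,0,0],
    [-69,-33.5,-21,0,0,0,0]
  ]
}}

```text
time: 42.55
tcp_pos: [0.5106, 0.2305, 0.4375]
tool_rot: [-0.0, 0.847, -0.532, -0.007]
wrist_force: [0.4, -0.1, 0.4]
width: 0.001
```

```bash
python3 look.py 27 1
cat > barang.py <<'E'
import sys
from lid import *
from scipy.optimize import least_squares
# args: u v y -> angle by wrist cam pixel of bar at box y
w=dict(np.load('last.npz'))
for th in [1.2,1.1,1.0,.95,.9,.85,.8,.7]:
    x,z=bar(th); print(th,[np.round(proj(w,(*wld(x,y),z))).tolist() for y in(-.055,0,.055)], 'edgeR',np.round(proj(w,(*wld(.115-.23*np.cos(th)+.02*np.sin(th),-.17),.085+.23*np.sin(th)+.02*np.cos(th)))).tolist())
E
python3 barang.py
```

```text
t 42.55 tcp [0.5106 0.2305 0.4375] q [-3.000e-04  8.469e-01 -5.318e-01 -6.500e-03] F [ 0.4 -0.1  0.4] w 0.001
q [ 0.28  0.32  0.13  1.38  0.01 -1.74]
1.2 [[148.0, 126.0], [162.0, 222.0], [173.0, 304.0]] edgeR [253.0, -441.0]
1.1 [[172.0, 127.0], [183.0, 222.0], [194.0, 304.0]] edgeR [361.0, -387.0]
1.0 [[196.0, 127.0], [206.0, 222.0], [214.0, 304.0]] edgeR [444.0, -332.0]
0.95 [[209.0, 127.0], [217.0, 222.0], [225.0, 303.0]] edgeR [475.0, -306.0]
0.9 [[221.0, 126.0], [229.0, 221.0], [236.0, 302.0]] edgeR [501.0, -281.0]
0.85 [[233.0, 126.0], [240.0, 220.0], [246.0, 301.0]] edgeR [522.0, -257.0]
0.8 [[246.0, 126.0], [251.0, 220.0], [256.0, 300.0]] edgeR [539.0, -234.0]
0.7 [[269.0, 125.0], [273.0, 217.0], [276.0, 296.0]] edgeR [561.0, -194.0]
```

View pics/w27.png

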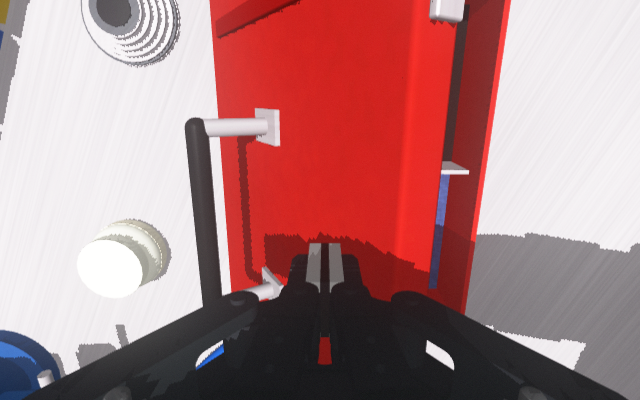

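Call:
{"fn": "send_rows", "kwargs": {
  "rows": [
    [-5,-2.5,-3,0,0,0,0],
    [-10,-5,-6.5,0,0,0,0],
    [-15,-7.3,-10.5,0,0,0,0],
    [-20,-9.5,-14,0,0,0,0],
    [-20,-9.5,-14,0,0,0,0]
  ]
}}

```text
time: 43.2
tcp_pos: [0.4907, 0.2211, 0.4232]
tool_rot: [-0.0, 0.847, -0.532, -0.007]
wrist_force: [-0.5, -0.4, -0.1]
width: 0.0
```

```bash
python3 look.py 28 1; python3 barang.py
```

```text
t 43.2 tcp [0.4907 0.2211 0.4232] q [-2.000e-04  8.469e-01 -5.318e-01 -6.600e-03] F [-0.5 -0.4 -0.1] w 0.0
q [ 0.27  0.28  0.03  1.33  0.01 -1.75]
1.2 [[90.0, 129.0], [110.0, 231.0], [126.0, 317.0]] edgeR [90.0, -583.0]
1.1 [[115.0, 129.0], [132.0, 232.0], [147.0, 318.0]] edgeR [244.0, -499.0]
1.0 [[142.0, 129.0], [157.0, 231.0], [170.0, 318.0]] edgeR [358.0, -418.0]
0.95 [[155.0, 129.0], [169.0, 231.0], [181.0, 317.0]] edgeR [402.0, -381.0]
0.9 [[169.0, 129.0], [182.0, 230.0], [193.0, 316.0]] edgeR [438.0, -346.0]
0.85 [[183.0, 128.0], [194.0, 229.0], [204.0, 315.0]] edgeR [467.0, -313.0]
0.8 [[196.0, 128.0], [207.0, 228.0], [215.0, 313.0]] edgeR [489.0, -284.0]
0.7 [[223.0, 127.0], [231.0, 225.0], [238.0, 309.0]] edgeR [521.0, -232.0]
```

View pics/w28.png

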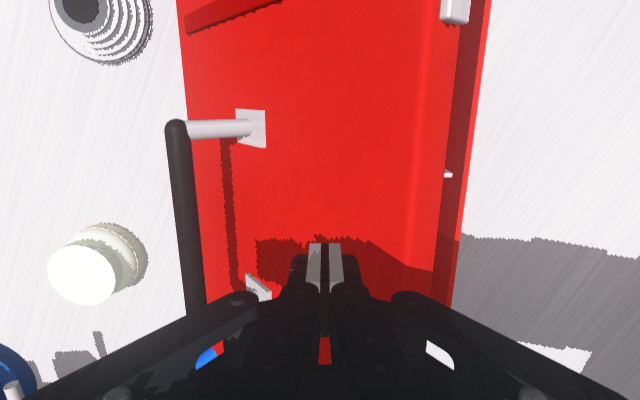

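Call:
{"fn": "send_rows", "kwargs": {
  "rows": [
    [2,1,20,0,0,0,0],
    [5,3,45,0,0,0,10],
    [20,10,60,0,0,0,26],
    [40,19,60,0,0,0,30],
    [58,28,55,0,0,0,30],
    [67,32,40,0,0,0,30],
    [67,32,30,0,0,0,30],
    [67,32,30,0,0,0,30]
  ]
}}

```text
time: 44.15
tcp_pos: [0.5579, 0.2531, 0.4516]
tool_rot: [0.001, 0.847, -0.532, -0.007]
wrist_force: [-0.5, -0.0, -0.9]
width: 0.35
```

```bash
python3 look.py 29 1; python3 barang.py
```

```text
t 44.15 tcp [0.5579 0.2531 0.4516] q [ 7.000e-04  8.469e-01 -5.318e-01 -7.400e-03] F [-0.5 -0.  -0.9] w 0.35
q [ 0.29  0.42  0.32  1.48  0.01 -1.73]
1.2 [[249.0, 125.0], [254.0, 214.0], [259.0, 291.0]] edgeR [488.0, -347.0]
1.1 [[271.0, 125.0], [275.0, 214.0], [278.0, 292.0]] edgeR [559.0, -310.0]
1.0 [[294.0, 125.0], [296.0, 214.0], [298.0, 292.0]] edgeR [610.0, -270.0]
0.95 [[305.0, 125.0], [306.0, 214.0], [308.0, 291.0]] edgeR [628.0, -250.0]
0.9 [[316.0, 124.0], [317.0, 213.0], [317.0, 290.0]] edgeR [643.0, -231.0]
0.85 [[327.0, 124.0], [327.0, 213.0], [327.0, 289.0]] edgeR [653.0, -213.0]
0.8 [[338.0, 124.0], [337.0, 212.0], [336.0, 288.0]] edgeR [660.0, -196.0]
0.7 [[358.0, 124.0], [355.0, 210.0], [353.0, 285.0]] edgeR [666.0, -164.0]
```

View pics/w29.png

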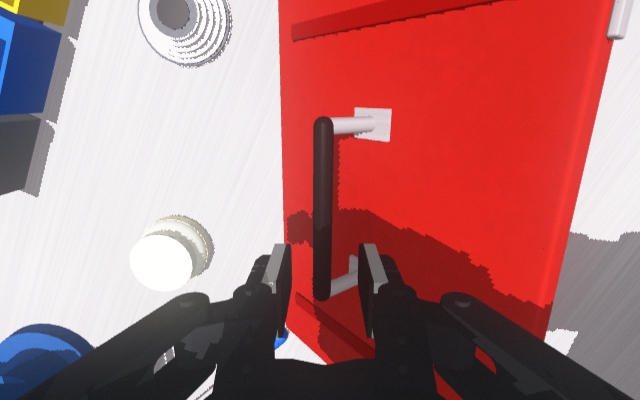

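View pics/c29.png

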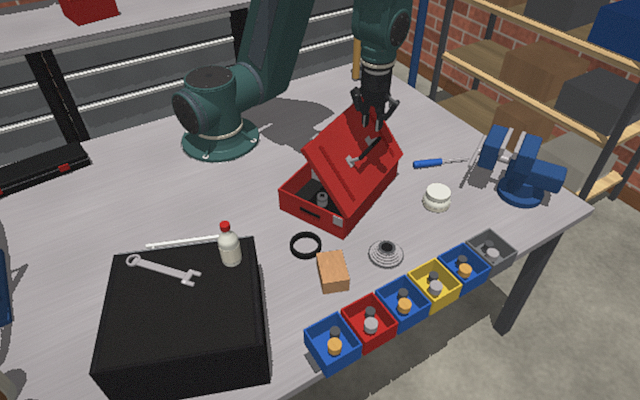

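Call:
{"fn": "send_rows", "kwargs": {
  "rows": [
    [-0.5,0,-20,0,0,0,28],
    [-0.5,0,-45,0,0,0,28],
    [-0.5,0,-68,0,0,0,28],
    [-0.5,0,-83,0,0,0,28],
    [-0.5,0,-86,0,0,0,28],
    [-0.5,0,-86,0,0,0,28]
  ]
}}

```text
time: 44.9
tcp_pos: [0.5571, 0.253, 0.3689]
tool_rot: [-0.001, 0.847, -0.532, -0.006]
wrist_force: [-0.4, 0.6, 0.4]
width: 0.332
```

Call:
{"fn": "send_rows", "kwargs": {
  "rows": [
    [0,0,0,0,0,0,4],
    [0,0,0,0,0,0,4],
    [0,0,0,0,0,0,4],
    [0,0,0,0,0,0,4],
    [0,0,0,0,0,0,4]
  ]
}}

```text
time: 45.4
tcp_pos: [0.5571, 0.253, 0.3703]
tool_rot: [-0.002, 0.847, -0.532, -0.005]
wrist_force: [-1.8, -0.4, 7.3]
width: 0.116
```

```bash
python3 look.py 30 1
```

```text
t 45.4 tcp [0.5571 0.253  0.3703] q [-0.0015  0.8468 -0.5318 -0.0054] F [-1.8 -0.4  7.3] w 0.116
q [ 0.29  0.43  0.11  1.26  0.01 -1.73]
```

View pics/w30.png

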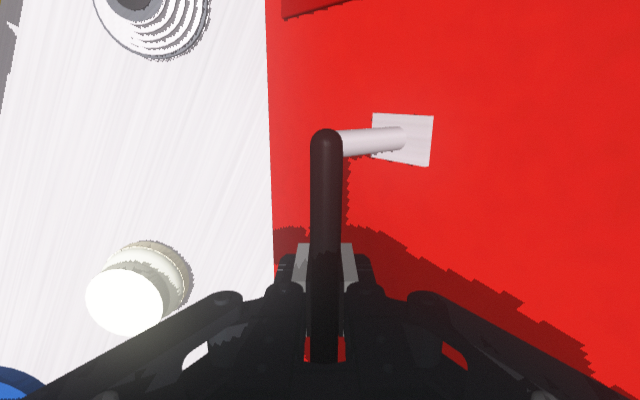

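View pics/c30.png

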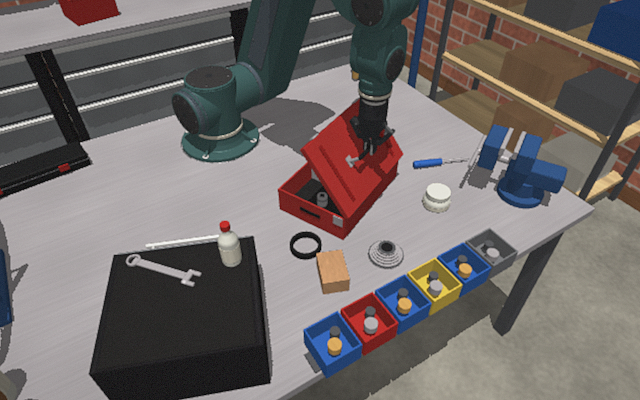

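Call:
{"fn": "send_rows", "kwargs": {
  "rows": [
    [-4.5,-2.2,-1,0,0,0,4],
    [-9,-4.4,-2.4,0,0,0,4],
    [-13.6,-6.6,-4,0,0,0,4],
    [-18,-8.7,-5.6,0,0,0,4],
    [-22.5,-10.8,-7.6,0,0,0,4],
    [-26.8,-12.9,-9.8,0,0,0,4],
    [-31.1,-14.9,-12,0,0,0,4],
    [-31.1,-14.9,-12,0,0,0,4]
  ]
}}

```text
time: 46.35
tcp_pos: [0.5252, 0.2378, 0.3576]
tool_rot: [-0.001, 0.847, -0.532, -0.006]
wrist_force: [-2.7, 3.6, -6.2]
width: 0.115
```

```bash
python3 look.py 31 1
```

```text
t 46.35 tcp [0.5252 0.2378 0.3576] q [-0.0009  0.8468 -0.5318 -0.0061] F [-2.7  3.6 -6.2] w 0.115
q [ 0.28  0.37 -0.02  1.19  0.01 -1.74]
```

View pics/c31.png

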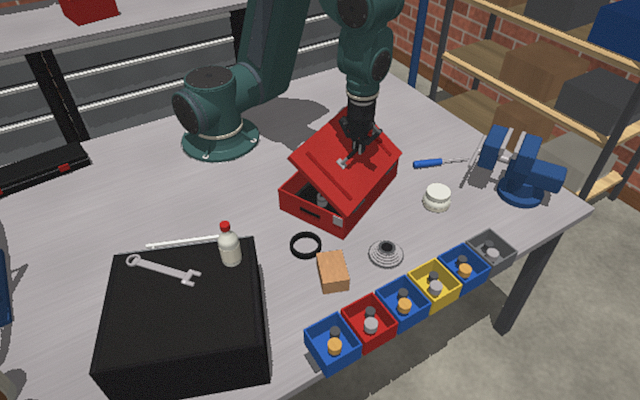

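View pics/w31.png

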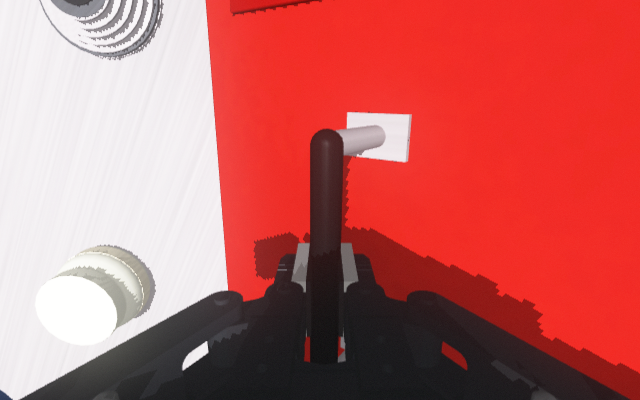

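Call:
{"fn": "send_rows", "kwargs": {
  "rows": [
    [-4.5,-2.2,-2.9,0,0,0,4],
    [-9.1,-4.4,-6,0,0,0,4],
    [-12.4,-6,-8.4,0,0,0,4],
    [-15.6,-7.5,-11,0,0,0,4],
    [-18.7,-9,-13.6,0,0,0,4],
    [-21.7,-10.4,-16.4,0,0,0,4],
    [-24.7,-11.8,-19.3,0,0,0,4],
    [-27.5,-13.2,-22.3,0,0,0,4],
    [-30.2,-14.5,-25.4,0,0,0,4],
    [-32.8,-15.8,-28.6,0,0,0,4],
    [-35.4,-17.1,-31.9,0,0,0,4],
    [-35.4,-17.1,-31.9,0,0,0,4]
  ]
}}

```text
time: 47.7
tcp_pos: [0.4892, 0.2207, 0.3249]
tool_rot: [0.0, 0.847, -0.532, -0.007]
wrist_force: [-3.0, 4.9, -4.1]
width: 0.118
```

```bash
python3 look.py 32 1
```

```text
t 47.7 tcp [0.4892 0.2207 0.3249] q [ 1.000e-04  8.469e-01 -5.318e-01 -7.100e-03] F [-3.   4.9 -4.1] w 0.118
q [ 0.27  0.32 -0.18  1.07  0.01 -1.75]
```

View pics/c32.png

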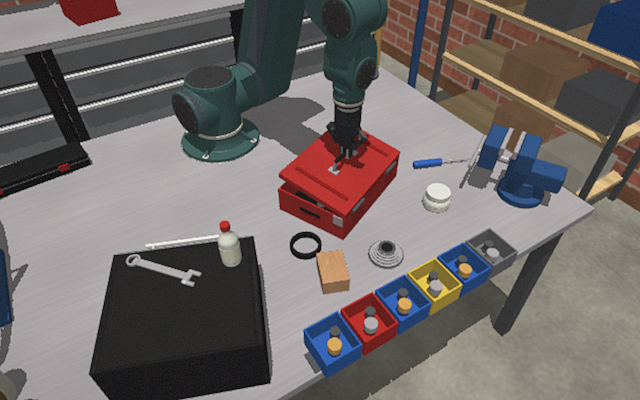

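Call:
{"fn": "send_rows", "kwargs": {
  "rows": [
    [-1.5,-0.7,-2,0,0,0,4],
    [-2.9,-1.4,-4,0,0,0,4],
    [-4.2,-2,-6,0,0,0,4],
    [-5.5,-2.7,-8,0,0,0,4],
    [-6.8,-3.3,-10,0,0,0,4],
    [-8,-3.8,-12,0,0,0,4],
    [-9.2,-4.4,-14,0,0,0,4],
    [-10.2,-4.9,-15.7,0,0,0,4],
    [-11,-5.3,-17.2,0,0,0,4],
    [-11.7,-5.6,-18.5,0,0,0,4],
    [-11.7,-5.6,-18.5,0,0,0,4]
  ]
}}

```text
time: 48.95
tcp_pos: [0.4775, 0.2149, 0.3062]
tool_rot: [0.0, 0.847, -0.532, -0.007]
wrist_force: [1.5, 2.4, -3.3]
width: 0.116
```

```bash
python3 look.py 33 1
```

```text
t 48.95 tcp [0.4775 0.2149 0.3062] q [ 5.000e-04  8.469e-01 -5.318e-01 -7.100e-03] F [ 1.5  2.4 -3.3] w 0.116
q [ 0.27  0.32 -0.25  1.02  0.01 -1.76]
```

View pics/s33.png

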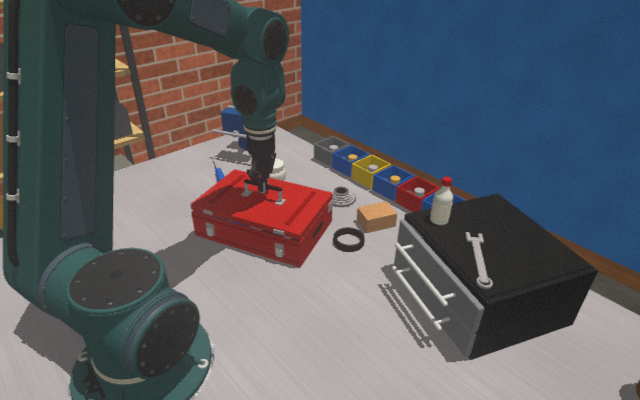

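Nearly shut; ease it down in half-millimetre steps until it bears.

Call:
{"fn": "send_rows", "kwargs": {
  "rows": [
    [-0.2,-0.1,-0.7,0,0,0,4],
    [-0.4,-0.2,-1.4,0,0,0,4],
    [-0.6,-0.3,-2.1,0,0,0,4],
    [-0.8,-0.4,-2.8,0,0,0,4],
    [-1,-0.5,-3.5,0,0,0,4],
    [-1,-0.5,-3.5,0,0,0,4]
  ]
}}

```text
time: 49.7
tcp_pos: [0.4761, 0.2143, 0.3027]
tool_rot: [0.001, 0.847, -0.532, -0.007]
wrist_force: [-6.7, -1.0, 5.4]
width: 0.111
```

Call:
{"fn": "send_rows", "kwargs": {
  "rows": [
    [0,0,-0.7,0,0,0,4],
    [0,0,-1.4,0,0,0,4],
    [0,0,-2,0,0,0,4],
    [0,0,-2,0,0,0,4]
  ]
}}

```text
time: 50.1
tcp_pos: [0.4758, 0.2142, 0.3026]
tool_rot: [0.0, 0.847, -0.532, -0.007]
wrist_force: [-12.0, -1.4, 31.1]
width: 0.113
```

Call:
{"fn": "send_rows", "kwargs": {
  "rows": [
    [0,0,0.5,0,0,0,4],
    [0,0,0,0,0,0,26],
    [0,0,0,0,0,0,26],
    [0,0,0,0,0,0,28],
    [0,0,0,0,0,0,28],
    [0,0,20,0,0,0,28],
    [0,0,50,0,0,0,28],
    [0,0,85,0,0,0,28],
    [0,0,115,0,0,0,28],
    [0,0,130,0,0,0,28],
    [0,0,130,0,0,0,28]
  ]
}}

```text
time: 51.2
tcp_pos: [0.4761, 0.2143, 0.4344]
tool_rot: [-0.001, 0.847, -0.532, -0.006]
wrist_force: [0.2, 0.5, 0.0]
width: 0.326
```

```bash
python3 look.py 34 1
python3 - <<'E'
import cv2,numpy as np
b=cv2.imread('pics/s34.png'); c=cv2.imread('pics/c34.png')
cv2.imwrite('pics/z34a.png',cv2.resize(b[155:365,180:600],None,fx=1.9,fy=1.9,interpolation=cv2.INTER_CUBIC))
cv2.imwrite('pics/z34b.png',cv2.resize(c[90:400,80:520],None,fx=1.8,fy=1.8,interpolation=cv2.INTER_CUBIC))
from lid import *
w=dict(np.load('last.npz'))
for th in (0,.03,.06):
  x,z=bar(th); print(th,[np.round(proj(w,(*wld(x,y),z)),1).tolist() for y in(-.055,.055)])
E
```

```text
t 51.2 tcp [0.4761 0.2143 0.4344] q [-8.000e-04  8.469e-01 -5.317e-01 -5.600e-03] F [0.2 0.5 0. ] w 0.326
q [ 0.26  0.25  0.02  1.34  0.01 -1.76]
0 [[321.1, 119.2], [321.3, 257.8]]
0.03 [[318.4, 119.5], [318.9, 259.7]]
0.06 [[315.5, 119.8], [316.3, 261.6]]
```

View pics/z34a.png

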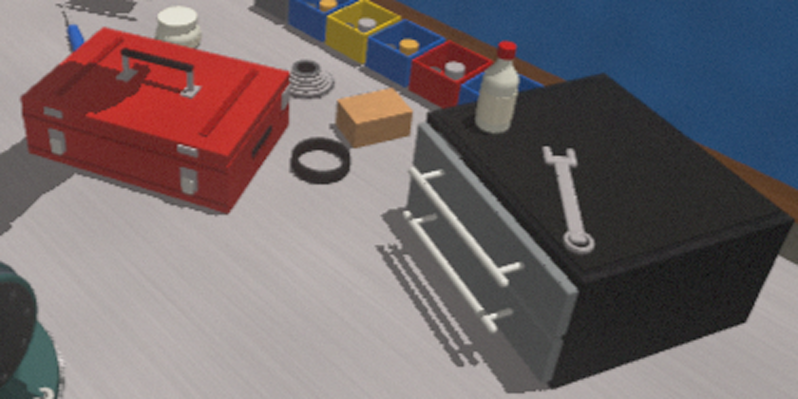

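View pics/z34b.png

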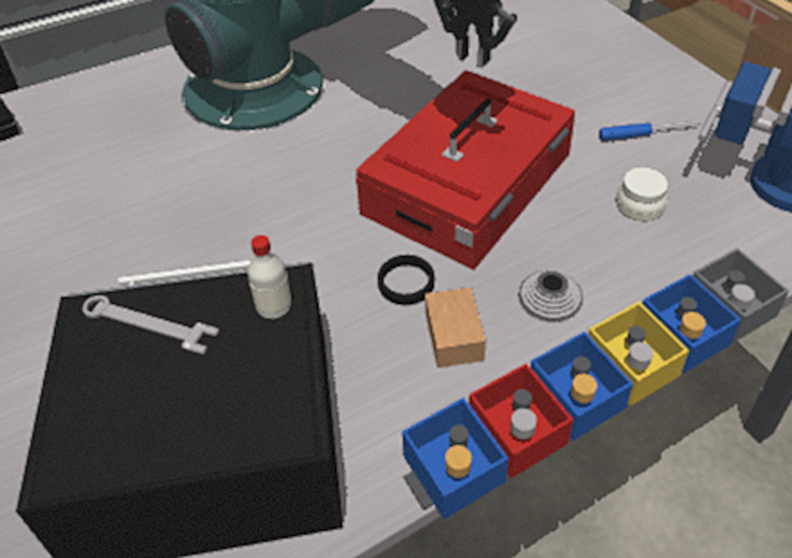

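View pics/w34.png

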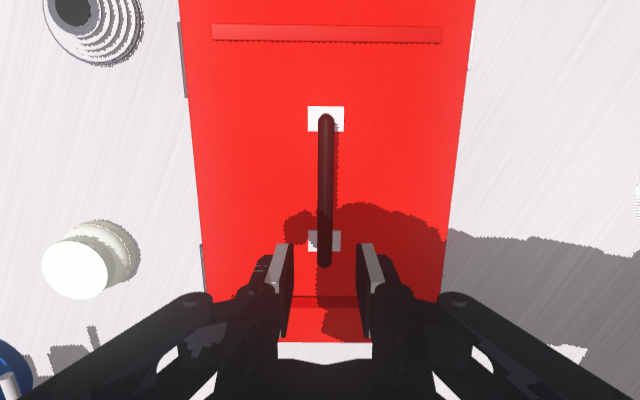

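Run:
```python
from bench import env
print(env.job_done())
```

```text
the job is handed in; nothing more can be done
None
```

The job is done and handed in at about 51 s of robot time; no verdict was reported.

- **Drawer out and tools packed:** I pulled the top drawer to its stop, where the wrist force showed about 26 N along the pull. It held three fork tools: two blue seal drivers and one steel socket. Both drivers now stand upright in the blue bay and the socket in the black bay. I checked each one in the wrist picture after letting go.
- **Drawer home:** I pushed it in by its handle until it bore on its stop with about 19 N. The pictures show the two drawer fronts flush, and the orange grease pot stayed inside.
- **Lid:** I pushed it over from behind to about 0.88 rad, where it held by itself. Then I pinched the handle bar and lowered it slowly to shut. It bore on the rim with 31 N. The bar then sat within a few pixels of where the calibration puts it for a shut lid.
- **Last look:** The bottle, wrench, tub, screwdriver, cassette, tape and parts box were all where they started, and the gripper was clear above the box.

No check failed. Two small disagreements came up:
- Before I opened it, the drawer handle sat about 4 mm nearer the robot than my chest fit predicted.
- At the highest point over the open lid, two arm joints reached the end of their range and the arm stopped about 4 mm short of the target. It eased off once I lowered the tool.

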